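# Secure a tube rack in the van's transport clamp

### The job

Before the lab van drives off, set the loose rack of eight capped tubes down into the clamp's cradle, between the side lips, without dropping it. Then let go of it and turn the smooth ball knob clockwise until the shoe has pushed the rack home against the end fence and presses it with about 14 newtons, firm but not crushing, and let go of the knob. Leave the other things on the bench alone.

Things in the scene. Friction and masses are not known exactly. Their poses are not given: they have to be found in the camera images.
- rack_center (a point): Loose white tube rack with eight blue-capped tubes, two rows of four: a block 44 mm (own x) by 104 mm (own y) by 55 mm high, caps up to 80 mm above its underside, 0.2 to 0.45 kg. Point: the block's centre, 27.5 mm above its underside; z up. The flat long sides can be gripped across the 44 mm, 20 to 55 mm up. May go into the cradle either way round.
- cradle_seat (a point): Fixed aluminium clamp. Point on the cradle's floor (12 mm above the bench) under the centre of a rack that is fully home. y points along the cradle to the fence, z up. Fence face at y = +52 mm, 45 mm high. Side lips 8 mm high, inside faces at x = +-27 mm, 6 mm thick, y = -64 to +51 mm. At the start the shoe leaves 6 to 16 mm more than the rack's length.
- gearbox_top (a point): Centre of the top (82 mm above the bench) of the grey gearbox, 62 by 66 mm; the knob stands on it. Axes as cradle. The knob rubs with 0.30 N m, so stays where left. Each newton of shoe pressure adds 0.010 N m, anticlockwise on the hand: 14 N is 0.14 N m, 0.35 rad past first touch of the home rack. Held still, the rubbing may act either way: compare like readings, step by step.
- shoe_outlet (a point): Hole in the gearbox's front, 28 mm above the cradle's floor, same axes as the cradle. The clamp_shoe comes out here towards the fence: a flat steel plate 40 mm wide, 36 mm high, on a stiff spring (4 N per mm, 12 mm give). How far out it starts differs each time and is not reported. Right pressure on the rack: 14 N, anything from 8 to 21 N will do; above 30 N crushes the rack.
- knob_center (a point): Centre of the smooth black ball knob, 44 mm diameter, on a vertical 14 mm stem; 130 mm above the bench, 42 mm above the gearbox's collar. Slippery (friction about 0.28): turns only if squeezed level with its centre with 60 to 90 N; higher or weaker, fingers slip. Clockwise from above drives the shoe forward 10 mm per rad; needs 0.9 to 2.1 rad from the start.
- tip_center (a point): Pipette tip box, grey with white lid, 85 x 122 x 67 mm, a bystander; point at its centre.
- sanitizer_center (a point): White pump bottle, 60 mm diameter, 147 mm high, a bystander; point on its axis 60 mm up.
- cup_center (a point): Small lidded specimen cup, 48 mm diameter, 60 mm high, a bystander; point on its axis 30 mm up.
- reagent_center (a point): Reagent jar, 56 mm diameter, 110 mm high, a bystander; point on its axis 55 mm up.
- timer_center (a point): Small grey bench timer 50 x 60 x 30 mm, a bystander; point at its centre.

How it is judged:
By the outcome, as a careful person would: the job done as asked, in the order asked, and still so for the second after the job is handed in, with the robot touching nothing.
It also fails if it takes over 72 s, if anything falls off the work surface, if the arm or the gripper's body presses on something with over 40 N, if the wrist force passes 120 N, or if a joint passes its speed limit or range.

### The arm

A 6-joint arm with a two-finger parallel gripper is mounted at the origin on the work surface. World frame = base frame: x ahead of the robot, y to its left, z up, the work surface at z = 0. Lengths are in m, angles in rad, forces in N, time in s.
With the tool pointing down it reaches from about 0.425 to 0.925 m from the base axis. Payload 12.5 kg.
Tool frame: the origin (TCP) lies at the very end of the fingers, on their centre line; the grasp point (between the pads) lies 19 mm behind it (r.tcp_to_grasp is the distance from the TCP to the grasp point, in m); x points along the fingers, z is the direction in which the jaws open and shut, and the axes are right-handed (so a half turn about x gives the same grasp; the last joint's range is limited). The gripper opens to 85 mm and grips with 20 to 120 N. Pads are 22 mm wide; open, the fingers measure 114 mm over their backs; the gripper's body (76 mm by 85 mm) begins 54 mm behind the grasp point. The pads swing forward as they close: fully open they stand 13 mm farther back than shut.
Start: joints at [-1.435, 0.491, 1.559, -0, 1.092, -0.106], TCP at [0.15, -0.607, 0.231] pointing down, gripper open.
Joint ranges: [-3.1, 3.1], [-0.84, 2.19], [0.05, 2.79], [-1.13, 4.28], [0.06, 2.93], [-2.69, 2.69]. Speed limits (rad/s): [2.22, 2.22, 2.79, 3.14, 3.14, 3.14].

### API

Orientations are given as a unit quaternion [x, y, z, w].
In Python, from bench import r gives the robot as it stands.
- The arm moves only by the tool servo_tool, never from a script. Its argument "deltas" is a list of rows, each an object with "grip": the opening, from 0 (shut) to 1 (fully open); "linear": the shift along the tool's x, y, z in mm, a list of three; "roll": the turn about the tool's x in degrees. A call has exactly 5 rows; each row is the pose to reach, as a shift and turn from the pose commanded when the call began, along the tool's axes at that moment; what a row does not reach only later rows make up. A row lasts 1/12 s, in which the tool goes at most 41.7 mm and 7.16 degrees, less where a joint would pass 70% of its speed; a pose out of reach is approached as far as the arm can. A call with a gripper value outside its range is refused whole. The fingers move at their own pace and stop on an object; "grip_force" is the grip in N (left out, the last holds). Time passes only in rows, so rows that repeat a pose let the fingers close, or fill a call up. It gives the time, the measured TCP pose, the force and the opening at its end, in the units of the state.
- r.get_obs(): the state, without advancing time (a new reading comes with each control period).
- r.snapshot(name): name is "scene" or "top" or "wrist"; returns (picture, depth): 420x560x3 uint8, red, green, blue; 420x560 float32, m along the optical axis (not along the pixel's ray), 0 where there is no reading.
- r.camera_params(name): a dict with "mtx" (3x3 intrinsics, pixels), "view" (4x4, takes a point from world to camera coordinates). Camera axes: x right, y down, z forward; pixel columns grow to the right and rows downward; lengths in m; the calibration is good to about 2 mm. A picture is of the moment at which its call begins: read the wrist's pose just before it. camera_params takes no time and is no camera call; for the wrist camera it gives the pose at the moment of the call.
- r.finish_job(): hands the job in, once; it reports no verdict.
The state is a dict: "time": time; "joints": joint angles; "qd": joint speeds; "effort": joint torques, N m; "tcp_pos": TCP position; "tcp_rot": TCP orientation; "ft_force": force on the tool from outside, world axes, zero at the start; "wrist_torque": the same for the moment, N m; "gripper_width": finger opening in m.
Only numpy, scipy, OpenCV 4.12 (cv2) and the standard library are available. Lean on these libraries where they do the work, as an engineer would, in place of code of your own. Each camera call takes 0.05 s, during which the arm holds its last target.

## Working session

There is one attempt and no reset: what is moved stays moved. The work goes in short steps, Python scripts to look and compute and a tool call to move; the robot and the scene stay as the last step left them, time stands still between calls to the robot, and variables do not carry over. Pictures are saved under pics/ and viewed, and the job is handed in when it is done.

Besides the shell and the picture viewer there is one more tool, called after "Request:" as a command line: name --argument value ..., lists and objects as JSON in quotes. servo_tool: Moves the arm, as the interface text tells. Its arguments: {"type":"object","properties":{"deltas":{"type":"array"},"grip_force":{"type":"number"}},"required":["deltas"]}

```bash
mkdir -p pics; ls; cat > h.py <<'E'
import numpy as np, cv2
from bench import r
def snap(n,f):
    p=r.camera_params(n); im,d=r.snapshot(n)
    cv2.imwrite('pics/'+f+'.png',im[:,:,::-1]); np.savez('pics/'+f+'.npz',im=im,d=d,K=p['mtx'],V=p['view'])
    return im,d,np.array(p['mtx']),np.array(p['view'])
def load(f):
    z=np.load('pics/'+f+'.npz'); return z['im'],z['d'],z['K'],z['V']
def cloud(d,K,V):
    v,u=np.mgrid[:d.shape[0],:d.shape[1]]
    P=np.stack([(u-K[0,2])/K[0,0]*d,(v-K[1,2])/K[1,1]*d,d],-1)
    return (P-V[:3,3])@V[:3,:3]
def ray(u,v,z,K,V):
    c=-V[:3,:3].T@V[:3,3]; q=V[:3,:3].T@np.array([(u-K[0,2])/K[0,0],(v-K[1,2])/K[1,1],1])
    return c+q*(z-c[2])/q[2]
E
python3 - <<'E'
from h import *
o=r.get_obs(); print(o)
for n in('top','scene'):
    im,d,K,V=snap(n,n+'0'); print(n,K,V)
E
```

```text
pics
{'time': 0.0, 'joints': array([-1.43462366e+00,  4.91571366e-01,  1.55946107e+00, -1.39576163e-07,
        1.09171784e+00, -1.05602526e-01]), 'qd': array([-8.62858940e-04, -9.61233496e-05, -2.90012555e-04,  8.16303564e-04,
       -5.45593618e-04, -2.97380977e-05]), 'effort': array([ 1.22023703e-03, -6.18446803e+01, -2.61591268e+01, -7.61841397e-05,
        4.06676714e-03, -3.92307891e-05]), 'tcp_pos': array([ 0.14962999, -0.6065821 ,  0.23071641]), 'tcp_rot': array([ 0.43633913,  0.55694143, -0.4357693 ,  0.55635378]), 'ft_force': array([-0.24860732,  0.6814631 ,  0.30264823]), 'wrist_torque': array([0.02706449, 0.02577558, 0.020735  ]), 'gripper_width': 0.08589619531540799}
top [[454.36728675   0.         275.53454216]
 [  0.         454.36728675 203.64630785]
 [  0.           0.           1.        ]] [[-0.02225123 -0.99964312 -0.01478226  0.04231463]
 [-0.99159887  0.02395188 -0.12711409  0.56941897]
 [ 0.12742279  0.01182962 -0.99177795  1.19977214]
 [ 0.          0.          0.          1.        ]]
scene [[385.66815612   0.         274.58774983]
 [  0.         385.66815612 210.4130992 ]
 [  0.           0.           1.        ]] [[ 0.62036936  0.78430295  0.0032773  -0.35519793]
 [ 0.42320502 -0.33122356 -0.8433199  -0.12466874]
 [-0.66033277  0.5245568  -0.5374019   1.38358631]
 [ 0.          0.          0.          1.        ]]
```

View pics/top0.png

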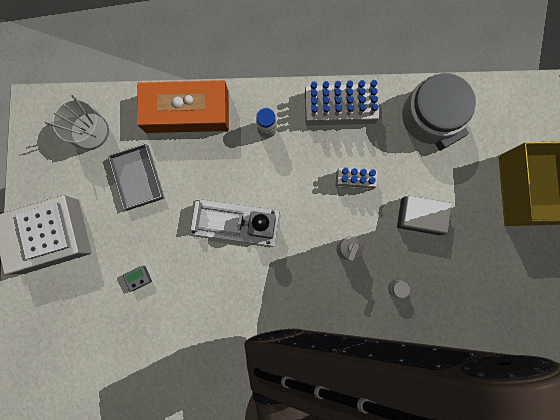

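View pics/scene0.png

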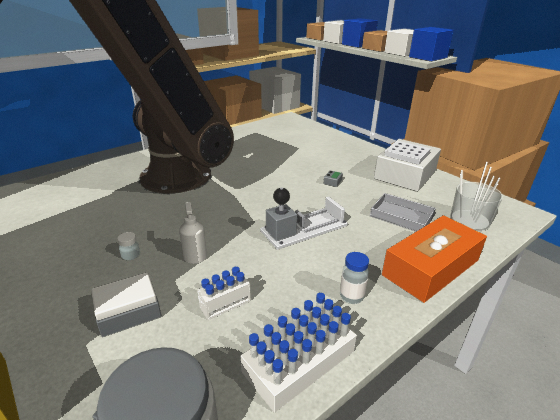

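The top view shows the rack with 8 blue caps at (357,178). The clamp is at (235,222), with its knob at (262,222) and the fence on the left at about (194,217). Next I'll measure them.

```bash
python3 - <<'E'
from h import *
im,d,K,V=load('top0'); P=cloud(d,K,V)
hsv=cv2.cvtColor(im,cv2.COLOR_RGB2HSV)
m=((hsv[...,0]>105)&(hsv[...,0]<130)&(hsv[...,1]>150)&(hsv[...,2]>60)).astype(np.uint8)
roi=np.zeros_like(m); roi[160:192,330:384]=1
n,l,s,c=cv2.connectedComponentsWithStats(m*roi)
pts=[]
for i in range(1,n):
    if s[i,4]>5: print(c[i],s[i,4],ray(*c[i],0.08,K,V).round(4), np.median(P[l==i],0).round(4))
# rack white block top 0.055
b=P[160:195,330:384].reshape(-1,3); col=im[160:195,330:384].reshape(-1,3)
t=(b[:,2]>.045)&(b[:,2]<.062); print('rack top',cv2.minAreaRect(b[t][:,:2].astype(np.float32)*1000))
t=(b[:,2]>.03); print('rack all',cv2.minAreaRect(b[t][:,:2].astype(np.float32)*1000), b[t].max(0))
B=P[190:255,180:290].reshape(-1,3)
for lo,hi in((.006,.016),(.016,.024),(.05,.062),(.075,.09),(.1,.2)):
    t=(B[:,2]>lo)&(B[:,2]<hi); 
    if t.sum()>3: print(lo,hi,t.sum(),cv2.minAreaRect(B[t][:,:2].astype(np.float32)*1000), np.median(B[t],0).round(4),B[t].max(0).round(4))
for f in('top0',):
    cv2.imwrite('pics/z1.png',cv2.resize(im[150:260,180:390][:,:,::-1],None,fx=3.8,fy=3.8,interpolation=cv2.INTER_CUBIC))
im,d,K,V=load('scene0')
cv2.imwrite('pics/z2.png',cv2.resize(im[170:330,185:365][:,:,::-1],None,fx=3.7,fy=3.7,interpolation=cv2.INTER_CUBIC))
E
```

```text
[345.17857143 170.42857143] 28 [ 0.6487 -0.1575  0.08  ] [ 0.6477 -0.1569  0.0805]
[354.5        171.21428571] 28 [ 0.646 -0.182  0.08 ] [ 0.6466 -0.1822  0.0795]
[363.25925926 171.59259259] 27 [ 0.6444 -0.205   0.08  ] [ 0.6435 -0.2046  0.08  ]
[372.51851852 172.11111111] 27 [ 0.6424 -0.2293  0.08  ] [ 0.6424 -0.2298  0.0798]
[344.5 178. ] 30 [ 0.6285 -0.1548  0.08  ] [ 0.6285 -0.155   0.0804]
[353.68965517 178.79310345] 29 [ 0.6258 -0.1789  0.08  ] [ 0.6252 -0.1795  0.0805]
[362.78571429 179.5       ] 28 [ 0.6233 -0.2028  0.08  ] [ 0.6232 -0.203   0.0814]
[371.92592593 179.81481481] 27 [ 0.6218 -0.2267  0.08  ] [ 0.6213 -0.2266  0.0799]
rack top ((635.4505004882812, -192.30288696289062), (105.0914535522461, 44.8442268371582), 84.12750244140625)
rack all ((559.85009765625, -93.83804321289062), (101.85972595214844, 350.94134521484375), 37.46109390258789) [0.66099897 0.01446802 1.26291423]
0.006 0.016 1828 ((526.2110595703125, 143.07147216796875), (299.65875244140625, 167.27774047851562), 88.69071197509766) [0.5271 0.1615 0.012 ] [0.6109 0.2911 0.016 ]
0.016 0.024 318 ((525.551025390625, 143.38221740722656), (231.1505889892578, 96.94606018066406), 81.60111999511719) [0.5173 0.1752 0.0184] [0.5847 0.2636 0.0238]
0.05 0.062 199 ((524.9157104492188, 143.48834228515625), (219.46595764160156, 79.65054321289062), 80.51971435546875) [0.5312 0.2421 0.0571] [0.5806 0.2559 0.0618]
0.075 0.09 354 ((512.6180419921875, 67.80883026123047), (66.25303649902344, 61.965240478515625), 80.62272644042969) [0.5035 0.0612 0.0821] [0.547 0.102 0.088]
0.1 0.2 239 ((512.3468017578125, 67.52322387695312), (39.86924362182617, 40.387516021728516), 88.97693634033203) [0.5113 0.0669 0.1455] [0.5327 0.0876 0.1572]
```

View pics/z1.png

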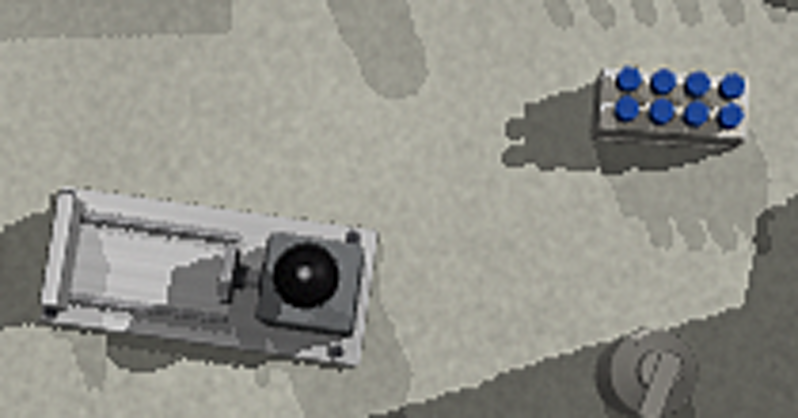

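View pics/z2.png

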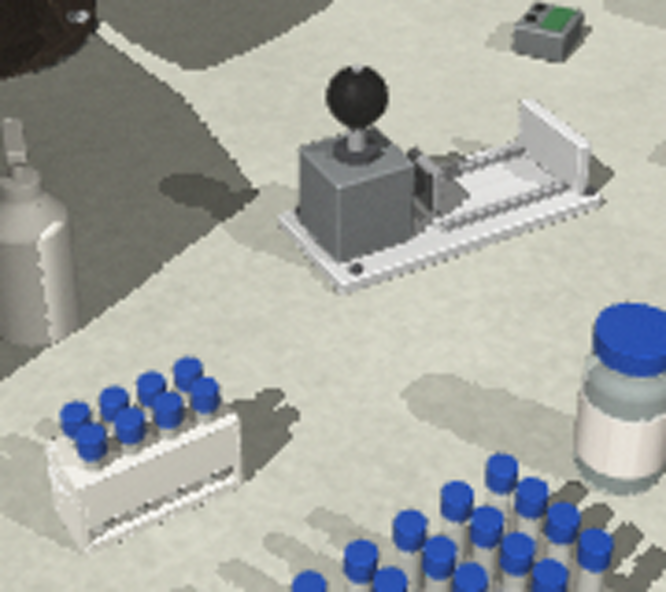

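```bash
cat >> h.py <<'E'
from scipy.spatial.transform import Rotation as Ro
def goto(x,y,z,yaw=None):
    "yaw: desired heading of tool z (jaw axis) in world, deg (mod 180)"
    o=r.get_obs(); R=Ro.from_quat(o['tcp_rot']).as_matrix(); p=o['tcp_pos']
    zy=np.degrees(np.arctan2(R[1,2],R[0,2]))
    print('t',round(o['time'],2),'p',(p*1000).round(1),'toolx',R[:,0].round(4),'jawyaw',zy.round(2),'j6',np.degrees(o['joints'][5]).round(1),'f',o['ft_force'].round(2),'tau',o['wrist_torque'].round(3),'w',round(o['gripper_width']*1000,1))
    print('lin',(R.T@(np.array([x,y,z])-p)*1000).round(1))
    if yaw is not None:
        dy=(yaw-zy+90)%180-90; print('roll',-dy,' alt',-dy+(180 if -dy<0 else -180))
E
python3 - <<'E'
from h import *
goto(.6353,-.1922,.231,-5.5)
im,d,K,V=load('top0'); P=cloud(d,K,V)
B=P[190:255,180:290].reshape(-1,3)
ang=-9.4
for lo,hi in((.008,.0155),(.0165,.024),(.03,.04),(.046,.062),(.078,.09)):
    t=(B[:,2]>lo)&(B[:,2]<hi)&(B[:,1]<.27)&(B[:,0]>.46)&(B[:,0]<.59)
    Q=(B[t][:,:2]-[.5126,.0678])*1000
    a=np.radians(ang); u=np.c_[Q@[np.cos(a),np.sin(a)],Q@[-np.sin(a),np.cos(a)]]
    print(lo,t.sum(),np.percentile(u,[0,2,5,25,50,75,95,98,100],axis=0).T.round(1))
    if lo==.046:
        f=u[u[:,1]>100]; print('fence',cv2.minAreaRect(f.astype(np.float32)), np.percentile(f,[0,5,50,95,100],axis=0).T.round(1)); print(np.polyfit(f[:,0],f[:,1],1))
    if lo==.0165:
        for s in(1,-1):
            g=u[(u[:,1]>70)&(u[:,1]<170)&(u[:,0]*s>20)&(u[:,0]*s<40)]; print('lip',s,len(g),np.polyfit(g[:,1],g[:,0],1),g.min(0),g.max(0),np.median(g,0))
E
```

```text
t 0.1 p [ 149.7 -606.6  230.8] toolx [-1.e-04  1.e-03 -1.e+00] jawyaw -76.15 j6 -6.1 f [-0.17 -0.12 -0.45] tau [-0.024 -0.024  0.03 ] w 85.1
lin [ 1.000e-01  5.707e+02 -2.861e+02]
roll -70.64600686241872  alt 109.35399313758128
0.008 1648 [[-49.9 -48.8 -46.8 -33.6  -3.5  26.5  46.5  48.8  59.5]
 [-40.  -36.8 -30.9  48.4  94.4 136.7 170.6 175.5 194.1]]
0.0165 274 [[-47.4 -44.1 -41.9 -30.9 -20.7  29.4  37.7  45.5  47.8]
 [-38.9 -25.5  -3.8  73.1 110.6 147.3 174.9 175.7 191.5]]
lip 1 74 [-5.41878092e-03  3.07103667e+01] [22.42610336 70.97336773] [ 37.71897734 169.08282242] [ 30.18766871 115.98834506]
lip -1 85 [-4.03342420e-03 -2.97207281e+01] [-39.60215507  70.51222991] [-22.09883325 169.1219644 ] [-29.99047072 120.21989901]
0.03 31 [[-38.1 -36.5 -34.1 -30.6  -7.5  11.9  34.6  37.1  38.7]
 [-33.  -31.  -21.6  47.5 174.7 175.  175.2 175.4 175.6]]
0.046 222 [[-39.9 -37.4 -33.8 -15.7  -1.2  13.5  33.6  37.2  39.8]
 [-33.1 -10.   36.4  59.3 175.9 181.1 185.  185.9 186.4]]
fence ((-0.05693817138671875, 180.39669799804688), (12.092450141906738, 79.65934753417969), 89.72041320800781) [[-3.990e+01 -3.550e+01  1.000e-01  3.560e+01  3.980e+01]
 [ 1.742e+02  1.746e+02  1.794e+02  1.855e+02  1.864e+02]]
[2.21109341e-03 1.79648928e+02]
0.078 325 [[-30.8 -30.1 -28.7 -22.  -10.   16.6  28.1  29.5  30.4]
 [-33.1 -32.  -30.8 -22.9  -8.2  21.7  30.4  31.7  32.7]]
```

Request:
servo_tool --deltas '[{"grip":1,"linear":[0,35,-17.5],"roll":-7},{"grip":1,"linear":[0,70,-35],"roll":-14},{"grip":1,"linear":[0,105,-52.5],"roll":-21},{"grip":1,"linear":[0,140,-70],"roll":-28},{"grip":1,"linear":[0,175,-87.5],"roll":-35}]' --grip_force 40

```text
time: 0.52
tcp_pos: [0.2996, -0.4785, 0.2311]
tcp_rot: [0.247, 0.663, -0.247, 0.663]
ft_force: [1.2, -0.9, -0.1]
gripper_width: 0.0852
```

```bash
python3 -c "
from h import *
goto(.6353,-.1922,.2,-5.5)"
```

```text
t 0.52 p [ 299.6 -478.5  231.1] toolx [-2.e-04  4.e-04 -1.e+00] jawyaw -40.83 j6 -23.8 f [ 1.22 -0.92 -0.07] tau [-0.028 -0.048 -0.006] w 85.2
lin [ 31.1 436.1  66.8]
roll -35.32665886782044  alt 144.67334113217956
```

Request:
servo_tool --deltas '[{"grip":1,"linear":[0,39,6],"roll":-7},{"grip":1,"linear":[0,78,12],"roll":-14},{"grip":1,"linear":[0,117,18],"roll":-21},{"grip":1,"linear":[0,156,24],"roll":-28},{"grip":1,"linear":[0,195,30],"roll":-35.3}]'

```text
time: 0.93
tcp_pos: [0.4507, -0.3513, 0.2312]
tcp_rot: [0.035, 0.706, -0.035, 0.706]
ft_force: [0.4, -0.7, -0.8]
gripper_width: 0.0852
```

```bash
python3 -c "
from h import *
goto(.6353,-.1922,.2,-5.5)"
```

```text
t 0.93 p [ 450.7 -351.3  231.2] toolx [-3.e-04  2.e-04 -1.e+00] jawyaw -5.64 j6 -38.9 f [ 0.44 -0.66 -0.76] tau [-0.019 -0.04  -0.025] w 85.2
lin [ 31.1 176.4 168.1]
roll -0.1406754580680314  alt 179.85932454193198
```

Request:
servo_tool --deltas '[{"grip":1,"linear":[0,26,25],"roll":0},{"grip":1,"linear":[0,52,50],"roll":0},{"grip":1,"linear":[0,78,75],"roll":0},{"grip":1,"linear":[0,104,100],"roll":0},{"grip":1,"linear":[0,130,124],"roll":0}]'

```text
time: 1.35
tcp_pos: [0.5876, -0.235, 0.231]
tcp_rot: [0.037, 0.706, -0.037, 0.706]
ft_force: [0.0, -0.6, 0.4]
gripper_width: 0.0854
```

Request:
servo_tool --deltas '[{"grip":1,"linear":[8,23,22],"roll":0},{"grip":1,"linear":[20,46,44],"roll":0},{"grip":1,"linear":[31,46.4,44.1],"roll":0},{"grip":1,"linear":[31,46.4,44.1],"roll":0},{"grip":1,"linear":[31,46.4,44.1],"roll":0}]'

```text
time: 1.77
tcp_pos: [0.6346, -0.1949, 0.1995]
tcp_rot: [0.037, 0.707, -0.037, 0.705]
ft_force: [0.3, 0.4, 0.5]
gripper_width: 0.0855
```

```bash
python3 -c "
from h import *
goto(.6353,-.1922,.1,-5.5)
snap('wrist','w1')"
```

```text
t 1.77 p [ 634.6 -194.9  199.5] toolx [-1.9e-03  5.0e-04 -1.0e+00] jawyaw -5.96 j6 -16.8 f [0.33 0.39 0.54] tau [ 0.002  0.007 -0.002] w 85.5
lin [99.5  2.7  0.6]
roll -0.45903543107554867  alt 179.54096456892444
```

View pics/w1.png

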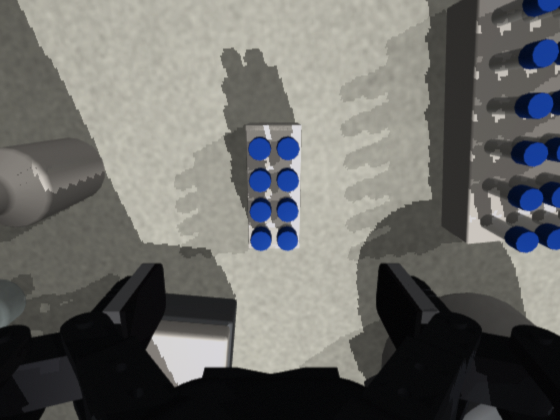

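The wrist view shows the rack upright at (248–302, 125–250), with its caps at (259–287, 148–240) and clear floor where the fingers will go.

```bash
python3 - <<'E'
from h import *
im,d,K,V=load('w1'); P=cloud(d,K,V)
hsv=cv2.cvtColor(im,cv2.COLOR_RGB2HSV)
m=((hsv[...,0]>105)&(hsv[...,0]<130)&(hsv[...,1]>150)&(hsv[...,2]>60)).astype(np.uint8)
m[:,320:]=0
n,l,s,c=cv2.connectedComponentsWithStats(m)
pts=np.array([ray(*c[i],.08,K,V) for i in range(1,n) if s[i,4]>50]); print(len(pts),pts.mean(0),pts.round(4))
b=P[110:260,235:315].reshape(-1,3); t=(b[:,2]>.045)&(b[:,2]<.065); print(cv2.minAreaRect(b[t][:,:2].astype(np.float32)*1000),np.median(b[t],0))
print('cam',-V[:3,:3].T@V[:3,3],V[2,:3])
E
```

```text
8 [ 0.63668992 -0.19091093  0.08      ] [[ 0.6298 -0.1543  0.08  ]
 [ 0.6504 -0.1563  0.08  ]
 [ 0.6275 -0.178   0.08  ]
 [ 0.6481 -0.18    0.08  ]
 [ 0.6252 -0.2018  0.08  ]
 [ 0.6458 -0.2038  0.08  ]
 [ 0.6229 -0.2255  0.08  ]
 [ 0.6437 -0.2276  0.08  ]]
((636.6807861328125, -191.04844665527344), (103.9754409790039, 44.1028938293457), 84.34170532226562) [ 0.63721368 -0.17545502  0.05565791]
cam [ 0.64153771 -0.12608804  0.34287478] [-0.0298041  -0.26885516 -0.96271939]
```

Request:
servo_tool --deltas '[{"grip":1,"linear":[20,3,1.2],"roll":0},{"grip":1,"linear":[45,3,1.2],"roll":0},{"grip":1,"linear":[70,3,1.2],"roll":0},{"grip":1,"linear":[90,3,1.2],"roll":0},{"grip":1,"linear":[100,3,1.2],"roll":0}]'

```text
time: 2.23
tcp_pos: [0.6355, -0.193, 0.0989]
tcp_rot: [0.038, 0.707, -0.037, 0.706]
ft_force: [-0.3, 0.6, -0.9]
gripper_width: 0.0855
```

```bash
python3 -c "
from h import *
goto(.6362,-.1913,.017,-5.55)"
```

```text
t 2.23 p [ 635.5 -193.    98.9] toolx [-1.7e-03  5.0e-04 -1.0e+00] jawyaw -6.08 j6 -16.5 f [-0.27  0.6  -0.88] tau [-0.01  -0.07  -0.001] w 85.5
lin [81.9  1.8  0.7]
roll -0.5263011310961474  alt 179.47369886890385
```

Request:
servo_tool --deltas '[{"grip":1,"linear":[20,1.8,0.7],"roll":-0.5},{"grip":1,"linear":[40,1.8,0.7],"roll":-0.5},{"grip":1,"linear":[60,1.8,0.7],"roll":-0.5},{"grip":1,"linear":[76,1.8,0.7],"roll":-0.5},{"grip":1,"linear":[82,1.8,0.7],"roll":-0.5}]'

```text
time: 2.65
tcp_pos: [0.6368, -0.1911, 0.0173]
tcp_rot: [0.034, 0.707, -0.034, 0.706]
ft_force: [0.1, 0.2, -0.1]
gripper_width: 0.0856
```

Request:
servo_tool --deltas '[{"grip":0.6,"linear":[0,0,0],"roll":0},{"grip":0.5,"linear":[0,0,0],"roll":0},{"grip":0.4,"linear":[0,0,0],"roll":0},{"grip":0.3,"linear":[0,0,0],"roll":0},{"grip":0.3,"linear":[0,0,0],"roll":0}]' --grip_force 35

```text
time: 3.07
tcp_pos: [0.6381, -0.1908, 0.0199]
tcp_rot: [0.033, 0.706, -0.034, 0.707]
ft_force: [-0.8, -0.5, 7.6]
gripper_width: 0.0433
```

Request:
servo_tool --deltas '[{"grip":0.3,"linear":[0,0,0],"roll":0},{"grip":0.3,"linear":[0,0,0],"roll":0},{"grip":0.3,"linear":[0,0,0],"roll":0},{"grip":0.3,"linear":[0,0,0],"roll":0},{"grip":0.3,"linear":[0,0,0],"roll":0}]'

```text
time: 3.48
tcp_pos: [0.6381, -0.1908, 0.0199]
tcp_rot: [0.034, 0.706, -0.034, 0.707]
ft_force: [-1.6, -1.3, 7.5]
gripper_width: 0.0436
```

```bash
python3 -c "
from h import *
goto(.6362,-.1913,.017,-5.55)"
```

```text
t 3.48 p [ 638.1 -190.8   19.9] toolx [ 0.0019 -0.001  -1.    ] jawyaw -5.49 j6 -16.8 f [-1.57 -1.27  7.51] tau [-0.081  0.463 -0.004] w 43.6
lin [ 2.9 -0.7 -1.8]
roll 0.06445480168844142  alt -179.93554519831156
```

Request:
servo_tool --deltas '[{"grip":0.3,"linear":[-5,0,0],"roll":0},{"grip":0.3,"linear":[-15,0,0],"roll":0},{"grip":0.3,"linear":[-30,0,0],"roll":0},{"grip":0.3,"linear":[-45,0,0],"roll":0},{"grip":0.3,"linear":[-60,0,0],"roll":0}]'

```text
time: 3.9
tcp_pos: [0.6374, -0.1903, 0.0795]
tcp_rot: [0.034, 0.706, -0.034, 0.706]
ft_force: [-0.3, -0.8, -3.9]
gripper_width: 0.044
```

Request:
servo_tool --deltas '[{"grip":0.3,"linear":[-20,0,0],"roll":0},{"grip":0.3,"linear":[-40,0,0],"roll":0},{"grip":0.3,"linear":[-60,0,0],"roll":0},{"grip":0.3,"linear":[-80,0,0],"roll":0},{"grip":0.3,"linear":[-95,0,0],"roll":0}]'

```text
time: 4.32
tcp_pos: [0.6375, -0.1903, 0.1758]
tcp_rot: [0.034, 0.706, -0.034, 0.707]
ft_force: [-0.2, -0.4, -3.3]
gripper_width: 0.0439
```

```bash
python3 -c "
from h import *
goto(.5326,.1888,.2,-9.2)
snap('wrist','w2');snap('scene','s2')"
```

```text
t 4.32 p [ 637.5 -190.3  175.8] toolx [ 1.4e-03 -6.0e-04 -1.0e+00] jawyaw -5.48 j6 -16.8 f [-0.18 -0.36 -3.26] tau [-0.004  0.028 -0.023] w 43.9
lin [ -24.6  367.3 -140.6]
roll 3.7226207799556477  alt -176.27737922004434
```

View pics/w2.png

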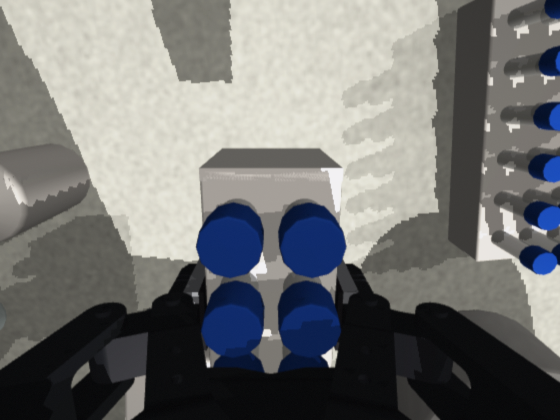

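View pics/s2.png

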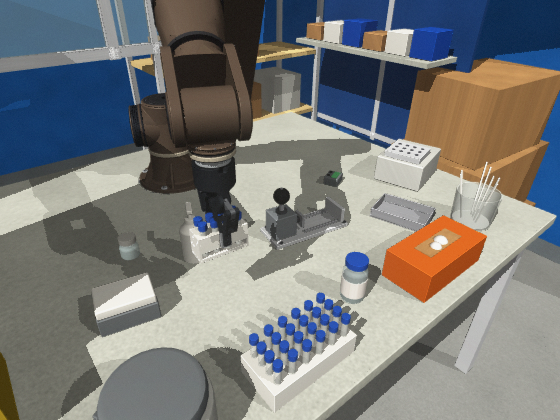

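The rack is gripped and lifted level, spanning (200–342, 150–) in the wrist view. The sanitizer bottle is still standing.

```bash
python3 - <<'E'
from h import *
im,d,K,V=load('w2'); P=cloud(d,K,V)
b=P[160:215,205:345].reshape(-1,3); col=im[160:215,205:345].reshape(-1,3)
t=(b[:,2]>.17)&(b[:,2]<.25)&(d[160:215,205:345].reshape(-1)>0)
print(np.percentile(b[t],[1,5,25,50,75,95,99],axis=0).round(4))
g=P[175:195,205:340].reshape(-1,3); t=g[:,2]>.17
A=np.c_[g[t][:,:2]-g[t][:,:2].mean(0),np.ones(t.sum())]; print(np.linalg.lstsq(A,g[t][:,2],rcond=None)[0])
m=(cv2.cvtColor(im,cv2.COLOR_RGB2HSV)[...,1]>150)
g=P[200:290,200:345][m[200:290,200:345]]; print('cap',np.percentile(g[g[:,2]>.2],[1,50,99],axis=0).round(4))
E
```

```text
[[ 0.6211 -0.1538  0.1963]
 [ 0.6231 -0.1517  0.2016]
 [ 0.6319 -0.1479  0.2111]
 [ 0.642  -0.1451  0.2116]
 [ 0.6521 -0.141   0.2123]
 [ 0.661  -0.1381  0.2295]
 [ 0.6628 -0.1372  0.2337]]
[0.18628649 1.9472662  0.21212369]
cap [[ 0.6233 -0.1721  0.2247]
 [ 0.6431 -0.1535  0.2364]
 [ 0.6577 -0.1455  0.2381]]
```

Request:
servo_tool --deltas '[{"grip":0.3,"linear":[-8,15,-6],"roll":0},{"grip":0.3,"linear":[-16,40,-16],"roll":0.5},{"grip":0.3,"linear":[-25,70,-27],"roll":1},{"grip":0.3,"linear":[-25,100,-39],"roll":1.5},{"grip":0.3,"linear":[-25,130,-50],"roll":2}]'

```text
time: 4.83
tcp_pos: [0.5988, -0.0544, 0.1979]
tcp_rot: [0.046, 0.706, -0.046, 0.705]
ft_force: [0.3, 0.8, -3.6]
gripper_width: 0.0432
```

Request:
servo_tool --deltas '[{"grip":0.3,"linear":[0,30,-12],"roll":0.4},{"grip":0.3,"linear":[0,60,-24],"roll":0.8},{"grip":0.3,"linear":[0,90,-36],"roll":1.2},{"grip":0.3,"linear":[0,115,-46],"roll":1.6},{"grip":0.3,"linear":[0,135,-54],"roll":1.8}]'

```text
time: 5.25
tcp_pos: [0.5624, 0.0871, 0.1975]
tcp_rot: [0.057, 0.705, -0.057, 0.704]
ft_force: [0.5, -1.0, -3.1]
gripper_width: 0.0435
```

```bash
python3 -c "
from h import *
goto(.5317,.1834,.2,-9.2)
snap('wrist','w3')"
```

```text
t 5.25 p [562.4  87.1 197.5] toolx [-1.9e-03  1.0e-04 -1.0e+00] jawyaw -9.24 j6 11.4 f [ 0.46 -0.96 -3.09] tau [ 0.03  -0.02   0.048] w 43.5
lin [ -2.4  90.1 -45.8]
roll -0.0411755418323736  alt 179.9588244581676
```

View pics/w3.png

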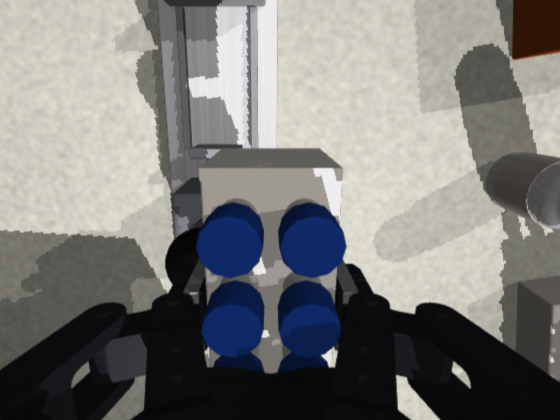

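The rack is still held. The cradle shows ahead at (165–275, 0–150), with the shoe's top edge near (215,150). I'll refine the cradle measurement from this view.

```bash
python3 - <<'E'
from h import *
im,d,K,V=load('w3'); P=cloud(d,K,V)
B=P[0:160,120:300].reshape(-1,3); B=B[d[0:160,120:300].reshape(-1)>0]
a=np.radians(-9.3)
def loc(B):
    Q=(B[:,:2]-[.5126,.0678])*1000
    return np.c_[Q@[np.cos(a),np.sin(a)],Q@[-np.sin(a),np.cos(a)],B[:,2]*1000]
u=loc(B)
print('zrange',np.percentile(u[:,2],[1,10,50,90,99]).round(1))
for lo,hi in((17.5,23),(40,60)):
    t=u[(u[:,2]>lo)&(u[:,2]<hi)]; print(lo,len(t),np.percentile(t,[0,5,25,50,75,95,100],axis=0).T.round(1))
for s in(1,-1):
    g=u[(u[:,2]>18)&(u[:,2]<22)&(u[:,1]>65)&(u[:,1]<165)&(u[:,0]*s>20)&(u[:,0]*s<40)]
    if len(g)>10: print('lip',s,len(g),np.polyfit(g[:,1],g[:,0],1),np.percentile(g[:,0],[2,50,98]).round(1),np.polyval(np.polyfit(g[:,1],g[:,0],1),[70,120,165]))
f=u[(u[:,1]>165)&(u[:,2]>30)]; print('fence',len(f), np.percentile(f,[1,5,50,95,99],axis=0).T.round(1) if len(f) else '')
s=u[(u[:,1]<80)&(u[:,1]>30)&(u[:,2]>40)&(u[:,2]<70)&(abs(u[:,0])<25)]; print('shoe',len(s), np.percentile(s,[1,5,50,95,99],axis=0).T.round(1) if len(s) else '')
E
python3 -c "
import cv2;im=cv2.imread('pics/w3.png')[0:220,130:330];cv2.imwrite('pics/z3.png',cv2.resize(im,None,fx=2.7,fy=2.7))"
```

```text
zrange [-9.000e-01  1.000e-01  1.220e+01  2.050e+01  2.083e+02]
17.5 2264 [[-38.3 -31.5 -28.8 -15.2  30.6  33.3  40.7]
 [ 60.7  67.9  95.2 126.2 155.9 176.1 178.3]
 [ 17.5  18.8  19.9  20.4  21.   22.   23. ]]
40 362 [[-19.3 -17.9 -13.   -7.   -0.9  13.5  20.7]
 [ 54.3  58.   60.5  63.4  65.1  65.2  65.4]
 [ 41.4  45.1  53.6  58.2  58.8  59.5  60. ]]
lip 1 845 [-6.73878844e-05  3.07868704e+01] [27.9 30.8 33.6] [30.78215328 30.77878389 30.77575143]
lip -1 895 [ 8.30037208e-04 -2.90445952e+01] [-32.1 -28.9 -26.2] [-28.98649259 -28.94499073 -28.90763906]
fence 89 [[-37.1 -34.2   1.3  35.9  37.9]
 [175.7 175.9 176.1 176.4 176.4]
 [ 30.   30.1  31.   31.9  32.3]]
shoe 369 [[-18.9 -17.9  -7.   13.5  19.5]
 [ 57.   58.   63.4  65.2  65.3]
 [ 44.1  45.1  58.2  59.7  60.2]]
```

View pics/z3.png

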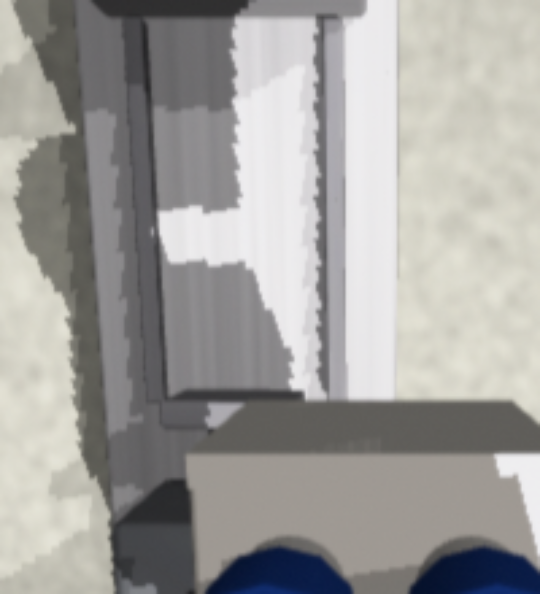

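```bash
python3 - <<'E'
from h import *
im,d,K,V=load('w3'); P=cloud(d,K,V)
a=np.radians(-9.3)
def loc(B):
    Q=(B[:,:2]-[.5126,.0678])*1000
    return np.c_[Q@[np.cos(a),np.sin(a)],Q@[-np.sin(a),np.cos(a)],B[:,2]*1000]
def obs(t): return loc(np.array([t]))[0]
print('tcp loc',obs([.5624,.0871,.1975]))
u=loc(P[140:200,190:355].reshape(-1,3)); u=u[(u[:,2]>170)&(u[:,2]<240)]
top=u[(u[:,2]>230)&(u[:,2]<236)]; fr=u[(u[:,2]>180)&(u[:,2]<225)]
print('top',np.percentile(top,[1,5,50,95,99],axis=0).T.round(1)); print('front',len(fr),np.percentile(fr,[1,5,50,95,99],axis=0).T.round(1)); print(np.polyfit(fr[:,0],fr[:,1],1))
E
```

```text
tcp loc [ 46.02646093  27.09418562 197.5       ]
top [[ 24.   25.9  45.4  65.2  67. ]
 [ 68.6  69.1  73.9  78.5  78.7]
 [230.8 232.2 233.4 234.4 234.8]]
front 1808 [[ 23.9  25.7  45.4  65.3  67. ]
 [ 78.4  78.5  78.6  78.8  78.8]
 [180.8 182.2 207.8 223.6 224.8]]
[4.86558489e-04 7.86027829e+01]
```

Request:
servo_tool --deltas '[{"grip":0.3,"linear":[0,25,-12],"roll":0},{"grip":0.3,"linear":[0,55,-26],"roll":0},{"grip":0.3,"linear":[0,80,-38],"roll":0},{"grip":0.3,"linear":[0,94,-44.5],"roll":0},{"grip":0.3,"linear":[0,94,-44.5],"roll":0}]'

```text
time: 5.72
tcp_pos: [0.5336, 0.1873, 0.1976]
tcp_rot: [0.056, 0.706, -0.056, 0.704]
ft_force: [-0.0, -0.4, -3.9]
gripper_width: 0.0438
```

Request:
servo_tool --deltas '[{"grip":0.3,"linear":[20,0,0],"roll":0},{"grip":0.3,"linear":[45,0,0],"roll":0},{"grip":0.3,"linear":[70,0,0],"roll":0},{"grip":0.3,"linear":[90,0,0],"roll":0},{"grip":0.3,"linear":[90,0,0],"roll":0}]'

```text
time: 6.13
tcp_pos: [0.5333, 0.1837, 0.1044]
tcp_rot: [0.057, 0.707, -0.058, 0.702]
ft_force: [-0.7, -0.2, -2.9]
gripper_width: 0.0438
```

```bash
python3 - <<'E'
from h import *
# target in same local frame: tcp loc (46.0-44.5, 27.1+94.05)
a=np.radians(-9.3); x,y=1.5,121.15
w=np.array([.5126,.0678])+np.array([x*np.cos(a)-y*np.sin(a),x*np.sin(a)+y*np.cos(a)])/1000; print(w)
goto(w[0],w[1],.031,-9.3)
im,d,K,V=snap('wrist','w4'); snap('top','t4'); snap('scene','s4')
P=cloud(d,K,V)
def loc(B):
    Q=(B[:,:2]-[.5126,.0678])*1000
    return np.c_[Q@[np.cos(a),np.sin(a)],Q@[-np.sin(a),np.cos(a)],B[:,2]*1000]
u=loc(P.reshape(-1,3))[d.reshape(-1)>0]; z=r.get_obs()['tcp_pos'][2]*1000
fr=u[(u[:,2]>z-15)&(u[:,2]<z+25)&(u[:,1]>150)&(abs(u[:,0])<30)]; print('front',len(fr),np.percentile(fr,[1,5,50,95,99],axis=0).T.round(1))
f=u[(u[:,1]>165)&(u[:,2]>30)&(u[:,2]<52)&(abs(u[:,0])<45)]; print('fence',len(f), np.percentile(f,[1,5,50,95,99],axis=0).T.round(1) if len(f) else '')
f=u[(u[:,1]>165)&(u[:,2]>54)&(u[:,2]<60)&(abs(u[:,0])<45)]; print('fencetop',len(f), np.percentile(f,[1,5,50,95,99],axis=0).T.round(1) if len(f) else '')
E
```

```text
[0.53365859 0.18711516]
t 6.13 p [533.3 183.7 104.4] toolx [-0.0068 -0.0016 -1.    ] jawyaw -9.3 j6 21.6 f [-0.67 -0.21 -2.92] tau [-0.057  0.022  0.008] w 43.8
lin [73.4  3.6  0.3]
roll -0.0002473319002262997  alt 179.99975266809977
front 1759 [[-20.2 -18.4   1.4  21.2  22.8]
 [169.  169.1 169.2 169.4 169.5]
 [ 94.8  96.1 118.1 132.7 133.7]]
fence 0 
fencetop 3500 [[-38.  -35.    0.7  36.2  39.4]
 [176.6 177.1 182.2 187.2 187.7]
 [ 55.7  56.3  57.5  58.7  59.2]]
```

View pics/w4.png

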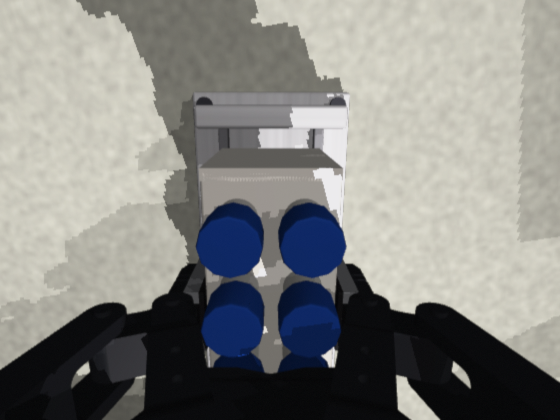

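View pics/s4.png

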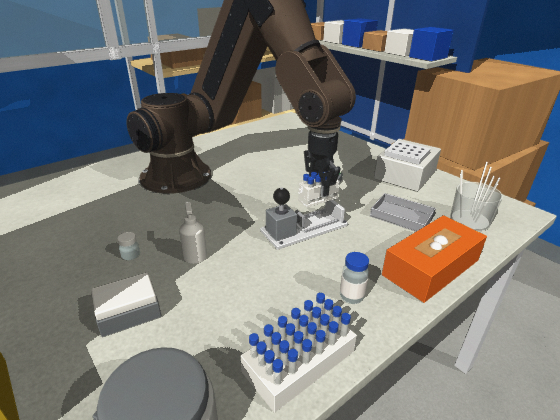

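```bash
python3 -c "
from h import *
goto(.53366,.18712,.031,-9.3)"
```

```text
t 6.28 p [535.7 184.4 108.9] toolx [ 2.e-04 -1.e-04 -1.e+00] jawyaw -9.3 j6 21.6 f [ 0.1   0.44 -2.91] tau [-0.002 -0.044  0.012] w 43.5
lin [77.9  2.3 -2.5]
roll 0.0023156530443202428  alt -179.99768434695568
```

```bash
cat > m.py <<'E'
from h import *
def run(n):
    a=np.radians(-9.3)
    o=r.get_obs(); im,d,K,V=snap('wrist',n); P=cloud(d,K,V)
    def loc(B):
        Q=(B[:,:2]-[.5126,.0678])*1000
        return np.c_[Q@[np.cos(a),np.sin(a)],Q@[-np.sin(a),np.cos(a)],B[:,2]*1000]
    u=loc(P.reshape(-1,3))[d.reshape(-1)>0]; z=o['tcp_pos'][2]*1000; print('tcp',loc(o['tcp_pos'][None]))
    fr=u[(u[:,2]>z-15)&(u[:,2]<z+25)&(u[:,1]>140)&(abs(u[:,0])<30)]; print('front',len(fr),np.percentile(fr,[1,5,50,95,99],axis=0).T.round(1))
    tp=u[(u[:,2]>z+33)&(u[:,2]<z+40)&(u[:,1]>130)&(abs(u[:,0])<30)]; print('top',len(tp),np.percentile(tp,[1,5,50,95,99],axis=0).T.round(1))
    f=u[(u[:,1]>165)&(u[:,2]>54)&(u[:,2]<60)&(abs(u[:,0])<45)]; print('fencetop',len(f), np.percentile(f,[.2,1,5,50,95,99],axis=0).T.round(1) if len(f) else '')
E
python3 -c "
from m import *
run('w5')"
```

```text
tcp [[  3.94668289 118.82835394 108.90230531]]
front 1557 [[-18.1 -16.4   3.6  23.3  24.9]
 [170.1 170.2 170.3 170.4 170.5]
 [ 95.6  96.6 118.4 132.4 133.8]]
top 8623 [[-22.2 -17.4   3.3  24.1  27. ]
 [130.3 130.9 161.2 169.8 170.3]
 [142.6 143.7 144.8 146.4 148.4]]
fencetop 3403 [[-38.9 -38.  -34.8   0.6  36.2  39.4]
 [176.4 176.5 177.  182.3 187.4 187.9]
 [ 54.9  55.5  56.2  57.5  58.7  59.1]]
```

Request:
servo_tool --deltas '[{"grip":0.3,"linear":[15,2.7,-2.8],"roll":0},{"grip":0.3,"linear":[35,2.7,-2.8],"roll":0},{"grip":0.3,"linear":[53,2.7,-2.8],"roll":0},{"grip":0.3,"linear":[62,2.7,-2.8],"roll":0},{"grip":0.3,"linear":[62,2.7,-2.8],"roll":0}]'

```text
time: 6.75
tcp_pos: [0.5329, 0.1876, 0.0457]
tcp_rot: [0.057, 0.705, -0.057, 0.704]
ft_force: [0.2, 0.3, -3.3]
gripper_width: 0.0435
```

Request:
servo_tool --deltas '[{"grip":0.3,"linear":[0,0,0],"roll":0},{"grip":0.3,"linear":[0,0,0],"roll":0},{"grip":0.3,"linear":[0,0,0],"roll":0},{"grip":0.3,"linear":[0,0,0],"roll":0},{"grip":0.3,"linear":[0,0,0],"roll":0}]'

```text
time: 7.17
tcp_pos: [0.5334, 0.1878, 0.0469]
tcp_rot: [0.057, 0.704, -0.057, 0.705]
ft_force: [-1.0, 0.3, -4.1]
gripper_width: 0.0435
```

```bash
python3 -c "
from m import *
goto(.53366,.18712,.031,-9.3)
run('w6')"
```

```text
t 7.17 p [533.4 187.8  46.9] toolx [ 1.e-03  1.e-04 -1.e+00] jawyaw -9.28 j6 22.0 f [-0.97  0.29 -4.11] tau [ 0.038 -0.076 -0.018] w 43.5
lin [15.9 -0.6  0.4]
roll 0.015943536369121603  alt -179.98405646363088
tcp [[  1.13060224 121.7849494   46.90626002]]
front 7124 [[-29.3 -26.2   0.   26.2  29.2]
 [173.1 173.2 181.  187.7 188.1]
 [ 34.7  41.6  57.5  65.4  70.9]]
top 9074 [[-24.9 -20.6   0.4  21.6  25.9]
 [130.8 133.2 163.7 172.7 173.3]
 [ 80.6  81.6  82.8  84.7  86.6]]
fencetop 7335 [[-38.7 -37.8 -34.6   0.7  35.9  39.2]
 [173.1 173.2 176.5 182.2 187.7 188.1]
 [ 54.2  54.9  56.1  57.5  58.7  59.3]]
```

View pics/w6.png

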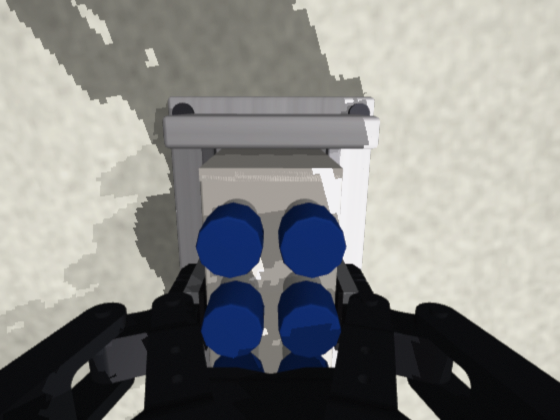

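The rack is centred over the lips with about 3.3 mm to the fence at (270,147). I'll lower it slowly.

Request:
servo_tool --deltas '[{"grip":0.3,"linear":[3,0,0.2],"roll":0},{"grip":0.3,"linear":[6,0,0.2],"roll":0},{"grip":0.3,"linear":[9,0,0.2],"roll":0},{"grip":0.3,"linear":[12,0,0.2],"roll":0},{"grip":0.3,"linear":[13,0,0.2],"roll":0}]'

```text
time: 7.63
tcp_pos: [0.5331, 0.1876, 0.0326]
tcp_rot: [0.057, 0.705, -0.057, 0.705]
ft_force: [0.8, 0.2, -3.2]
gripper_width: 0.0441
```

```bash
python3 -c "
from h import *
goto(.53366,.18712,.031,-9.3)"
```

```text
t 7.63 p [533.1 187.6  32.6] toolx [-8.e-04 -3.e-04 -1.e+00] jawyaw -9.29 j6 22.0 f [ 0.83  0.19 -3.24] tau [ 0.036 -0.016  0.032] w 44.1
lin [ 1.6 -0.4  0.7]
roll 0.014989733173720765  alt -179.9850102668263
```

Not touching yet, so I'll go down in small steps.

Request:
servo_tool --deltas '[{"grip":0.3,"linear":[0.5,0,0],"roll":0},{"grip":0.3,"linear":[1,0,0],"roll":0},{"grip":0.3,"linear":[1.5,0,0],"roll":0},{"grip":0.3,"linear":[2,0,0],"roll":0},{"grip":0.3,"linear":[2,0,0],"roll":0}]'

```text
time: 8.05
tcp_pos: [0.5333, 0.1877, 0.0319]
tcp_rot: [0.057, 0.705, -0.057, 0.705]
ft_force: [-2.1, -0.7, 4.4]
gripper_width: 0.0435
```

```bash
python3 -c "
from m import *
goto(.53366,.18712,.031,-9.3)
run('w7')"
```

```text
t 8.05 p [533.3 187.7  31.9] toolx [ 4.e-04 -0.e+00 -1.e+00] jawyaw -9.28 j6 22.0 f [-2.1  -0.73  4.44] tau [-0.155  0.328  0.028] w 43.5
lin [ 0.9 -0.5  0.4]
roll 0.018378062919552463  alt -179.98162193708043
tcp [[  1.07956089 121.69057702  31.88528713]]
front 2897 [[-29.4 -27.3   0.   26.9  29.5]
 [168.7 172.7 176.7 188.1 188.2]
 [ 19.8  25.   54.1  56.8  56.9]]
top 9069 [[-25.2 -20.6   0.4  21.6  25.9]
 [130.9 133.1 163.6 172.6 173.2]
 [ 65.6  66.6  67.7  69.7  71.6]]
fencetop 9277 [[-38.6 -37.8 -34.5   0.7  35.8  39.1]
 [173.  173.1 176.4 182.1 187.7 188. ]
 [ 54.3  55.   56.1  57.5  58.7  59.2]]
```

Seated: the block top is 67 mm up as expected, and the load has moved to the floor. Now I'll release it.

Request:
servo_tool --deltas '[{"grip":0.6,"linear":[0,0,0],"roll":0},{"grip":0.7,"linear":[0,0,0],"roll":0},{"grip":0.8,"linear":[0,0,0],"roll":0},{"grip":0.85,"linear":[0,0,0],"roll":0},{"grip":0.85,"linear":[0,0,0],"roll":0}]'

```text
time: 8.52
tcp_pos: [0.5334, 0.1877, 0.0312]
tcp_rot: [0.057, 0.705, -0.057, 0.705]
ft_force: [-0.0, -0.1, 0.1]
gripper_width: 0.0727
```

Request:
servo_tool --deltas '[{"grip":0.85,"linear":[-5,0,0],"roll":0},{"grip":0.85,"linear":[-20,0,0],"roll":0},{"grip":0.85,"linear":[-45,0,0],"roll":0},{"grip":0.85,"linear":[-75,0,0],"roll":0},{"grip":0.85,"linear":[-105,0,0],"roll":0}]'

```text
time: 8.93
tcp_pos: [0.533, 0.1876, 0.1375]
tcp_rot: [0.057, 0.705, -0.057, 0.704]
ft_force: [0.2, 0.1, 0.2]
gripper_width: 0.0725
```

Request:
servo_tool --deltas '[{"grip":0.85,"linear":[-30,0,0],"roll":0},{"grip":0.85,"linear":[-60,0,0],"roll":0},{"grip":0.85,"linear":[-80,0,0],"roll":0},{"grip":0.85,"linear":[-80,0,0],"roll":0},{"grip":0.85,"linear":[-80,0,0],"roll":0}]'

```text
time: 9.35
tcp_pos: [0.5334, 0.1878, 0.2174]
tcp_rot: [0.057, 0.704, -0.057, 0.706]
ft_force: [0.3, -1.2, -0.5]
gripper_width: 0.0723
```

```bash
python3 - <<'E'
from h import *
goto(.5126,.0678,.22,-9.3)
im,d,K,V=snap('wrist','w8'); snap('scene','s8'); snap('top','t8')
for f,c in(('s8',(170,330,185,365)),):
    im=load(f)[0][c[0]:c[1],c[2]:c[3]]; cv2.imwrite('pics/z8.png',cv2.resize(im[:,:,::-1],None,fx=3.7,fy=3.7,interpolation=cv2.INTER_CUBIC))
E
```

```text
t 9.35 p [533.4 187.8 217.4] toolx [ 2.2e-03  4.0e-04 -1.0e+00] jawyaw -9.28 j6 22.0 f [ 0.31 -1.2  -0.55] tau [0.013 0.023 0.018] w 72.3
lin [  -2.7 -121.8   -1.2]
roll 0.01787886105965697  alt -179.98212113894033
```

View pics/z8.png

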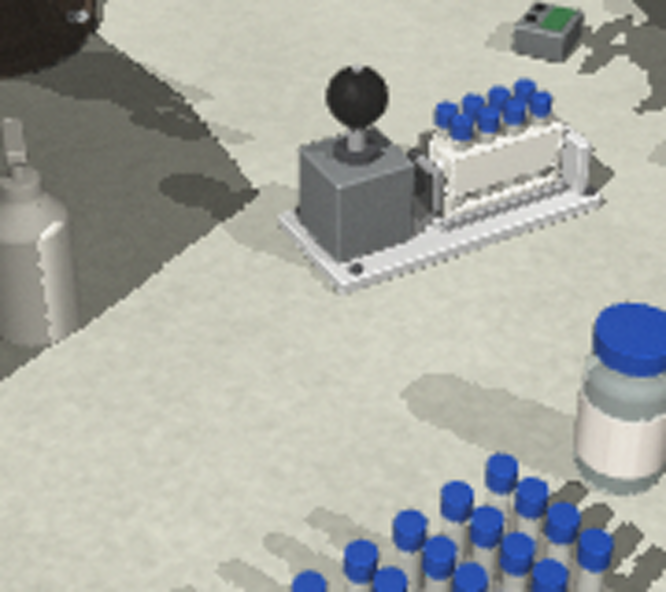

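View pics/w8.png

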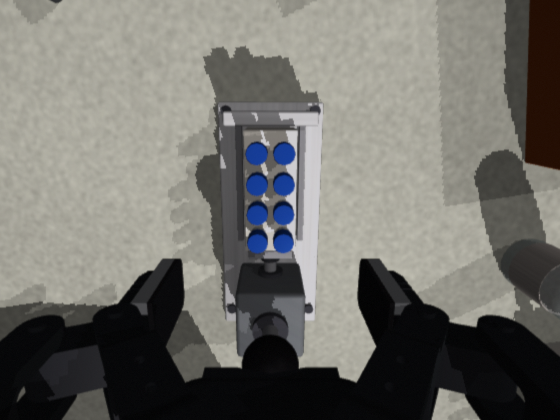

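The rack stands in the cradle between the lips. The shoe behind it is at (268,262) and the knob is partly visible at (271,362). I'll back off so the wrist camera sees the whole knob.

Request:
servo_tool --deltas '[{"grip":0.85,"linear":[-5,-30,0],"roll":0},{"grip":0.85,"linear":[-5,-70,0],"roll":0},{"grip":0.85,"linear":[-5,-110,0],"roll":0},{"grip":0.85,"linear":[-5,-150,0],"roll":0},{"grip":0.85,"linear":[-5,-182,0],"roll":0}]'

```text
time: 9.92
tcp_pos: [0.5029, 0.006, 0.2202]
tcp_rot: [0.057, 0.706, -0.057, 0.704]
ft_force: [1.0, -1.0, 0.9]
gripper_width: 0.0728
```

Request:
servo_tool --deltas '[{"grip":0.85,"linear":[0,0,0],"roll":0},{"grip":0.85,"linear":[0,0,0],"roll":0},{"grip":0.85,"linear":[0,0,0],"roll":0},{"grip":0.85,"linear":[0,0,0],"roll":0},{"grip":0.85,"linear":[0,0,0],"roll":0}]'

```text
time: 10.33
tcp_pos: [0.504, 0.0092, 0.2209]
tcp_rot: [0.057, 0.705, -0.057, 0.705]
ft_force: [0.4, -0.6, 0.5]
gripper_width: 0.0724
```

```bash
python3 - <<'E'
from h import *
from scipy.optimize import least_squares
goto(.5126,.0678,.22,-9.3)
im,d,K,V=snap('wrist','w9')
def ball(f):
    im,d,K,V=load(f); P=cloud(d,K,V).reshape(-1,3)
    m=(P[:,2]>.125)&(P[:,2]<.157)&(abs(P[:,0]-.5126)<.03)&(abs(P[:,1]-.0678)<.03)&(d.reshape(-1)>0); Q=P[m]
    s=least_squares(lambda c:np.linalg.norm(Q-c,axis=1)-.022,[.512,.068,.13],loss='soft_l1',f_scale=.001)
    print(f,m.sum(),s.x.round(4),np.abs(s.fun).mean())
    a=np.radians(-9.3)
    Q=(P[:,:2]-[.5126,.0678])*1000
    u=np.c_[Q@[np.cos(a),np.sin(a)],Q@[-np.sin(a),np.cos(a)],P[:,2]*1000]
    g=u[(u[:,2]>79)&(u[:,2]<85)&(abs(u[:,0])<40)&(abs(u[:,1])<40)]; print('gb',np.percentile(g,[.5,50,99.5],axis=0).round(1))
for f in('w9','t8','top0'): ball(f)
E
```

```text
t 10.33 p [504.    9.2 220.9] toolx [-6.e-04  1.e-04 -1.e+00] jawyaw -9.2 j6 2.7 f [ 0.41 -0.59  0.49] tau [-0.03  -0.018  0.019] w 72.4
lin [ 0.9 59.3 -0.9]
roll 0.1048194887779772  alt -179.895180511222
w9 3793 [0.5132 0.0688 0.1305] 0.0004236831888389593
gb [[-30.1 -31.1  79.2]
 [  0.7  14.8  82.3]
 [ 31.1  33.6  84.3]]
t8 239 [0.5126 0.0679 0.1305] 0.0011175228437485041
gb [[-30.8 -32.6  79.1]
 [ -5.9 -11.4  81.9]
 [ 29.9  32.2  84.9]]
top0 238 [0.5127 0.0679 0.1303] 0.0011433707746504997
gb [[-30.7 -32.6  79. ]
 [-10.   -9.5  82.3]
 [ 30.2  32.4  85. ]]
```

View pics/w9.png

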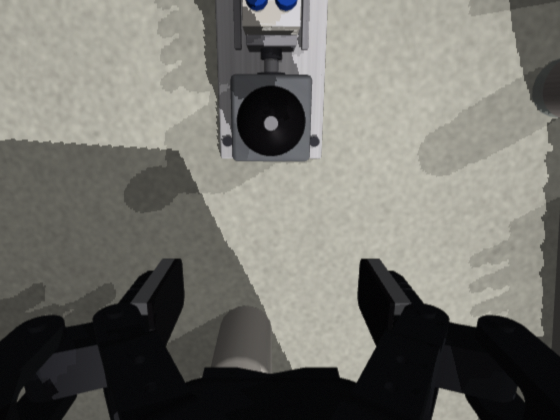

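```bash
python3 - <<'E'
from h import *
for f,tz in(('w1',.1995),('w9',.2209),('w8',.2174),('w2',.1758),('w6',.0469)):
    im,d,K,V=load(f); P=cloud(d,K,V)
    for c in(slice(100,200),slice(345,450)):
        b=P[245:330,c].reshape(-1,3); dd=d[245:330,c].reshape(-1); b=b[(dd>0)&(dd<.24)]
        if len(b)>10: print(f,c.start,len(b),np.percentile((b[:,2]-tz)*1000,[0.2,1,3,10,50]).round(1))
E
```

```text
w1 100 3483 [14.2 15.2 17.  20.9 36.6]
w1 345 3681 [13.7 15.1 17.  21.2 37.5]
w9 100 4092 [ 9.5 10.8 13.3 18.4 38.2]
w9 345 4219 [ 9.9 11.2 13.4 18.5 38.9]
w8 100 4091 [ 9.2 10.8 13.3 18.3 38.2]
w8 345 4221 [ 9.6 11.1 13.5 18.8 39. ]
w2 100 3646 [10.4 12.9 17.3 28.4 51.3]
w2 345 3613 [10.2 12.8 17.9 30.  52.4]
w6 100 8469 [-47.8 -47.4 -47.1 -46.7 -45.2]
w6 345 8892 [-47.8 -47.5 -47.1 -46.7 -45.4]
```

Request:
servo_tool --deltas '[{"grip":0.85,"linear":[0,20,-0.2],"roll":0},{"grip":0.85,"linear":[0,40,-0.4],"roll":0},{"grip":0.85,"linear":[0,60,-0.5],"roll":0},{"grip":0.85,"linear":[0,60,-0.5],"roll":0},{"grip":0.85,"linear":[0,60,-0.5],"roll":0}]'

```text
time: 10.8
tcp_pos: [0.513, 0.0686, 0.2211]
tcp_rot: [0.056, 0.705, -0.056, 0.705]
ft_force: [-0.6, 0.0, -0.1]
gripper_width: 0.0724
```

Request:
servo_tool --deltas '[{"grip":0.85,"linear":[20,0,0],"roll":0},{"grip":0.85,"linear":[40,0,0],"roll":0},{"grip":0.85,"linear":[60,0,0],"roll":0},{"grip":0.85,"linear":[70,0,0],"roll":0},{"grip":0.85,"linear":[70,0,0],"roll":0}]'

```text
time: 11.22
tcp_pos: [0.5123, 0.067, 0.1495]
tcp_rot: [0.057, 0.706, -0.057, 0.704]
ft_force: [0.4, -0.1, 0.2]
gripper_width: 0.0728
```

```bash
python3 - <<'E'
from h import *
goto(.5130,.0686,.1085,-9.3)
E
```

```text
t 11.22 p [512.3  67.  149.5] toolx [-3.5e-03 -2.0e-04 -1.0e+00] jawyaw -9.3 j6 9.4 f [ 0.38 -0.1   0.21] tau [-0.043  0.017  0.025] w 72.8
lin [41.   1.7  0.6]
roll 0.002708837838611089  alt -179.9972911621614
```

Request:
servo_tool --deltas '[{"grip":0.85,"linear":[15,0,0],"roll":0},{"grip":0.85,"linear":[30,0,0],"roll":0},{"grip":0.85,"linear":[42.5,0,0],"roll":0},{"grip":0.85,"linear":[42.5,0,0],"roll":0},{"grip":0.85,"linear":[42.5,0,0],"roll":0}]'

```text
time: 11.63
tcp_pos: [0.5134, 0.0672, 0.1094]
tcp_rot: [0.057, 0.705, -0.057, 0.705]
ft_force: [-0.2, -0.1, -0.2]
gripper_width: 0.0727
```

Request:
servo_tool --deltas '[{"grip":0.85,"linear":[0,0,0],"roll":0},{"grip":0.85,"linear":[0,0,0],"roll":0},{"grip":0.85,"linear":[0,0,0],"roll":0},{"grip":0.85,"linear":[0,0,0],"roll":0},{"grip":0.85,"linear":[0,0,0],"roll":0}]'

```text
time: 12.05
tcp_pos: [0.5133, 0.0674, 0.1092]
tcp_rot: [0.057, 0.705, -0.057, 0.705]
ft_force: [-0.0, 0.2, -0.7]
gripper_width: 0.0727
```

```bash
python3 - <<'E'
from h import *
goto(.5130,.0686,.1085,-9.3)
snap('wrist','w10')
E
```

```text
t 12.05 p [513.3  67.4 109.2] toolx [ 6.e-04 -1.e-04 -1.e+00] jawyaw -9.28 j6 9.5 f [-0.05  0.25 -0.67] tau [ 0.04  -0.002  0.012] w 72.7
lin [ 0.7  1.2 -0.4]
roll 0.018645330659126103  alt -179.98135466934087
```

View pics/w10.png

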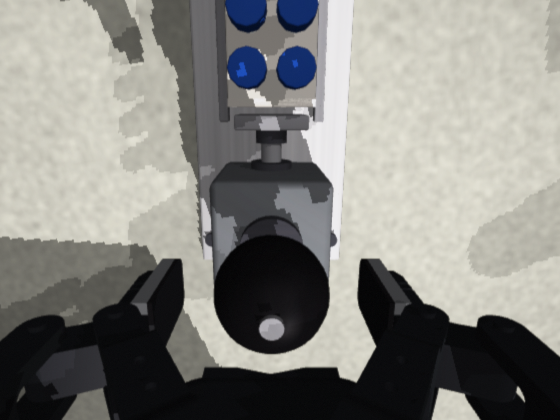

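The jaws straddle the ball at (271,293). The shoe plate at (271,120) is just behind the rack.

```bash
python3 - <<'E'
from h import *
from scipy.optimize import least_squares
im,d,K,V=load('w10'); P=cloud(d,K,V)
Q=P[240:350,217:327].reshape(-1,3); Q=Q[(Q[:,2]>.125)&(Q[:,2]<.157)&(np.linalg.norm(Q[:,:2]-[.5132,.0688],axis=1)<.022)]
s=least_squares(lambda c:np.linalg.norm(Q-c,axis=1)-.022,[.512,.068,.13],loss='soft_l1',f_scale=.001); print(len(Q),s.x)
E
```

```text
10382 [0.513135   0.06863166 0.13072169]
```

Request:
servo_tool --deltas '[{"grip":0.85,"linear":[0.5,1,-0.3],"roll":0},{"grip":0.6,"linear":[0.5,1,-0.3],"roll":0},{"grip":0.55,"linear":[0.5,1,-0.3],"roll":0},{"grip":0.5,"linear":[0.5,1,-0.3],"roll":0},{"grip":0.3,"linear":[0.5,1,-0.3],"roll":0}]' --grip_force 75

```text
time: 12.52
tcp_pos: [0.5137, 0.0684, 0.1088]
tcp_rot: [0.057, 0.704, -0.057, 0.705]
ft_force: [0.8, -0.7, 5.5]
gripper_width: 0.041
```

Request:
servo_tool --deltas '[{"grip":0.3,"linear":[0,0,0],"roll":0},{"grip":0.3,"linear":[0,0,0],"roll":0},{"grip":0.3,"linear":[0,0,0],"roll":0},{"grip":0.3,"linear":[0,0,0],"roll":0},{"grip":0.3,"linear":[0,0,0],"roll":0}]'

```text
time: 12.93
tcp_pos: [0.5137, 0.0684, 0.1088]
tcp_rot: [0.057, 0.704, -0.057, 0.705]
ft_force: [1.9, -0.6, 5.4]
gripper_width: 0.0411
```

```bash
python3 - <<'E'
from h import *
goto(.5130,.0686,.1085,-9.3)
E
```

```text
t 12.93 p [513.7  68.4 108.8] toolx [ 1.9e-03 -1.0e-04 -1.0e+00] jawyaw -9.29 j6 9.6 f [ 1.85 -0.6   5.43] tau [-0.136 -0.282 -0.036] w 41.1
lin [ 0.3  0.1 -0.7]
roll 0.012286128621923353  alt -179.98771387137808
```

Request:
servo_tool --deltas '[{"grip":0.3,"linear":[0,0,0],"roll":1.5},{"grip":0.3,"linear":[0,0,0],"roll":3},{"grip":0.3,"linear":[0,0,0],"roll":4.5},{"grip":0.3,"linear":[0,0,0],"roll":6},{"grip":0.3,"linear":[0,0,0],"roll":7.5}]'

```text
time: 13.35
tcp_pos: [0.5138, 0.0684, 0.1088]
tcp_rot: [0.103, 0.699, -0.103, 0.7]
ft_force: [1.1, -0.2, 5.5]
gripper_width: 0.0412
```

```bash
python3 - <<'E'
from h import *
goto(.5130,.0686,.1085,-9.3)
E
```

```text
t 13.35 p [513.8  68.4 108.8] toolx [ 2.e-03 -3.e-04 -1.e+00] jawyaw -16.82 j6 17.1 f [ 1.11 -0.21  5.47] tau [-0.062 -0.289  0.326] w 41.2
lin [ 0.3 -0.  -0.8]
roll -7.515393234654482  alt 172.48460676534552
```

Request:
servo_tool --deltas '[{"grip":0.3,"linear":[0,0,0],"roll":1.5},{"grip":0.3,"linear":[0,0,0],"roll":3},{"grip":0.3,"linear":[0,0,0],"roll":4.5},{"grip":0.3,"linear":[0,0,0],"roll":6},{"grip":0.3,"linear":[0,0,0],"roll":7.5}]'

```text
time: 13.77
tcp_pos: [0.5138, 0.0683, 0.1088]
tcp_rot: [0.149, 0.69, -0.149, 0.692]
ft_force: [0.9, -0.2, 5.6]
gripper_width: 0.0416
```

```bash
python3 - <<'E'
from h import *
goto(.5130,.0686,.1085,-9.3)
im,d,K,V=snap('scene','s11')
cv2.imwrite('pics/z11.png',cv2.resize(im[150:280,230:380][:,:,::-1],None,fx=4.5,fy=4.5,interpolation=cv2.INTER_CUBIC))
E
```

```text
t 13.77 p [513.8  68.3 108.8] toolx [ 2.1e-03 -4.0e-04 -1.0e+00] jawyaw -24.32 j6 24.6 f [ 0.87 -0.15  5.63] tau [-0.158 -0.289  0.318] w 41.6
lin [ 0.3 -0.1 -0.8]
roll -15.016579527943378  alt 164.98342047205662
```

View pics/z11.png

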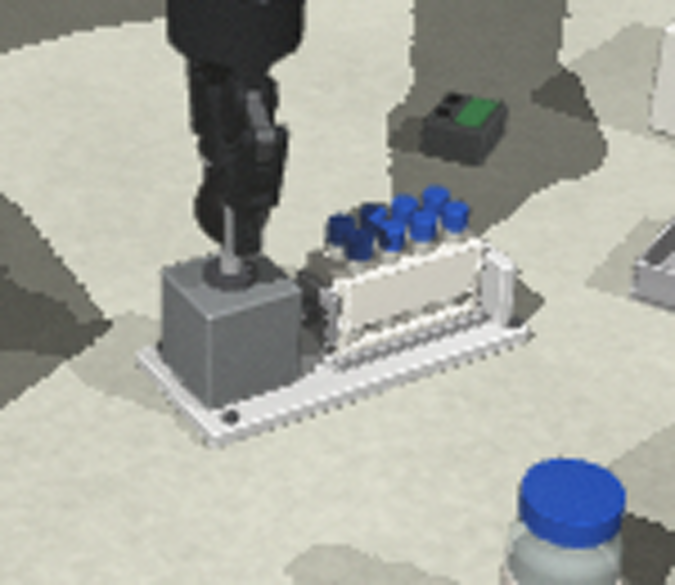

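The torque reads about 0.32 N m, matching the knob's rubbing alone, so the knob is turning without slip. I'll keep turning.

Request:
servo_tool --deltas '[{"grip":0.3,"linear":[0,0,0],"roll":1.5},{"grip":0.3,"linear":[0,0,0],"roll":3},{"grip":0.3,"linear":[0,0,0],"roll":4.5},{"grip":0.3,"linear":[0,0,0],"roll":6},{"grip":0.3,"linear":[0,0,0],"roll":7.5}]'

```text
time: 14.23
tcp_pos: [0.5138, 0.0683, 0.1088]
tcp_rot: [0.194, 0.679, -0.194, 0.681]
ft_force: [2.2, -0.3, 4.0]
gripper_width: 0.0414
```

```bash
python3 -c "
from h import *
goto(.5130,.0686,.1085,-9.3)"
```

```text
t 14.23 p [513.8  68.3 108.8] toolx [ 2.2e-03 -4.0e-04 -1.0e+00] jawyaw -31.8 j6 32.1 f [ 2.19 -0.35  4.05] tau [-0.225 -0.371  0.268] w 41.4
lin [ 0.3 -0.2 -0.9]
roll -22.50419069789683  alt 157.49580930210317
```

Request:
servo_tool --deltas '[{"grip":0.3,"linear":[0,0,0],"roll":1.5},{"grip":0.3,"linear":[0,0,0],"roll":3},{"grip":0.3,"linear":[0,0,0],"roll":4.5},{"grip":0.3,"linear":[0,0,0],"roll":6},{"grip":0.3,"linear":[0,0,0],"roll":7.5}]'

```text
time: 14.65
tcp_pos: [0.5139, 0.0683, 0.1088]
tcp_rot: [0.238, 0.665, -0.238, 0.667]
ft_force: [1.4, -1.2, 5.1]
gripper_width: 0.0413
```

```bash
python3 -c "
from h import *
goto(.5130,.0686,.1085,-9.3)
snap('wrist','w12')"
```

```text
t 14.65 p [513.9  68.3 108.8] toolx [ 2.3e-03 -4.0e-04 -1.0e+00] jawyaw -39.3 j6 39.6 f [ 1.41 -1.18  5.1 ] tau [-0.172 -0.385  0.365] w 41.3
lin [ 0.3 -0.3 -0.9]
roll -30.002027746725773  alt 149.9979722532742
```

View pics/w12.png

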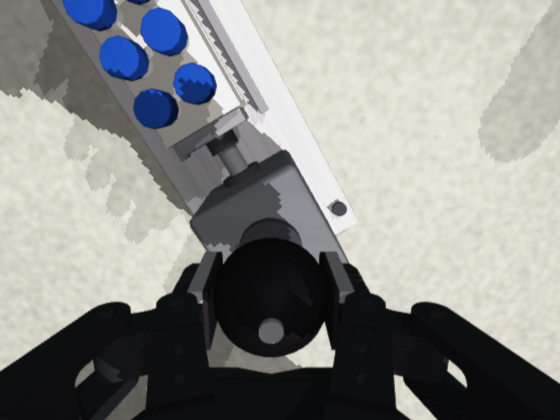

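The shoe plate at (210,133) now touches the rack's end, and the pads grip the ball level with its centre. I'll take finer steps to find first touch at the home position.

Request:
servo_tool --deltas '[{"grip":0.3,"linear":[0,0,0],"roll":1},{"grip":0.3,"linear":[0,0,0],"roll":2},{"grip":0.3,"linear":[0,0,0],"roll":3},{"grip":0.3,"linear":[0,0,0],"roll":4},{"grip":0.3,"linear":[0,0,0],"roll":5}]'

```text
time: 15.12
tcp_pos: [0.5139, 0.0683, 0.1088]
tcp_rot: [0.267, 0.654, -0.266, 0.656]
ft_force: [2.1, -1.3, 4.7]
gripper_width: 0.041
```

```bash
python3 -c "
from h import *
goto(.5130,.0686,.1085,-9.3)"
```

```text
t 15.12 p [513.9  68.3 108.8] toolx [ 2.4e-03 -4.0e-04 -1.0e+00] jawyaw -44.28 j6 44.6 f [ 2.12 -1.27  4.69] tau [-0.253 -0.418  0.307] w 41.0
lin [ 0.3 -0.4 -0.9]
roll -34.978000273057006  alt 145.021999726943
```

Request:
servo_tool --deltas '[{"grip":0.3,"linear":[0,0,0],"roll":1},{"grip":0.3,"linear":[0,0,0],"roll":2},{"grip":0.3,"linear":[0,0,0],"roll":3},{"grip":0.3,"linear":[0,0,0],"roll":4},{"grip":0.3,"linear":[0,0,0],"roll":5}]'

```text
time: 15.53
tcp_pos: [0.5139, 0.0682, 0.1088]
tcp_rot: [0.295, 0.642, -0.295, 0.644]
ft_force: [2.0, -1.1, 6.3]
gripper_width: 0.0413
```

```bash
cat > fl.py <<'E'
from h import *
import sys
goto(.5130,.0686,.1085,-9.3)
def meas(f):
    im,d,K,V=load(f); P=cloud(d,K,V).reshape(-1,3)[d.reshape(-1)>0]
    a=np.radians(-9.3); Q=(P[:,:2]-[.5126,.0678])*1000
    u=np.c_[Q@[np.cos(a),np.sin(a)],Q@[-np.sin(a),np.cos(a)],P[:,2]*1000]
    t=u[(u[:,2]>64)&(u[:,2]<70.5)&(abs(u[:,0])<21)&(u[:,1]>55)&(u[:,1]<190)]
    s=u[(u[:,2]>55)&(u[:,2]<62)&(abs(u[:,0])<19)&(u[:,1]>50)&(u[:,1]<90)]
    fe=u[(u[:,2]>55)&(u[:,2]<60)&(abs(u[:,0])<35)&(u[:,1]>165)]
    for n,q in(('racktop',t),('shoe',s),('fence',fe)):
        if len(q)>10: print(n,len(q),np.percentile(q,[.5,2,50,98,99.5],axis=0).T.round(1)[:2].tolist())
if len(sys.argv)>1:
    for n in('wrist','top'):
        snap(n,sys.argv[1]+n); print(n); meas(sys.argv[1]+n)
E
python3 fl.py a1
```

```text
t 15.53 p [513.9  68.2 108.8] toolx [ 2.4e-03 -5.0e-04 -1.0e+00] jawyaw -49.28 j6 49.6 f [ 1.98 -1.11  6.33] tau [-0.333 -0.508  0.331] w 41.3
lin [ 0.3 -0.5 -0.9]
roll -39.98221572174134  alt 140.01778427825866
wrist
racktop 5999 [[-20.6, -19.8, -0.5, 20.6, 20.9], [71.5, 72.0, 103.8, 154.2, 158.5]]
shoe 1121 [[-18.7, -18.0, 0.6, 18.3, 18.9], [63.5, 63.6, 67.6, 71.6, 71.7]]
top
racktop 145 [[-20.9, -20.6, 0.5, 20.6, 21.0], [119.2, 120.9, 147.7, 174.2, 174.5]]
fence 79 [[-34.7, -33.4, -5.2, 33.0, 33.5], [174.9, 175.3, 181.7, 519.9, 522.0]]
```

Request:
servo_tool --deltas '[{"grip":0.3,"linear":[0,0,0],"roll":1},{"grip":0.3,"linear":[0,0,0],"roll":2},{"grip":0.3,"linear":[0,0,0],"roll":3},{"grip":0.3,"linear":[0,0,0],"roll":4},{"grip":0.3,"linear":[0,0,0],"roll":5}]'

```text
time: 16.05
tcp_pos: [0.514, 0.0682, 0.1088]
tcp_rot: [0.323, 0.628, -0.322, 0.63]
ft_force: [3.1, -1.8, 5.1]
gripper_width: 0.0411
```

```bash
python3 fl.py a2
```

```text
t 16.05 p [514.   68.2 108.8] toolx [ 2.5e-03 -5.0e-04 -1.0e+00] jawyaw -54.28 j6 54.6 f [ 3.11 -1.8   5.11] tau [-0.401 -0.468  0.264] w 41.1
lin [ 0.3 -0.6 -0.9]
roll -44.98156445617445  alt 135.01843554382555
wrist
racktop 6298 [[-20.6, -19.6, -0.1, 20.6, 20.9], [72.0, 72.4, 105.7, 164.0, 168.5]]
shoe 1134 [[-18.7, -18.1, 0.6, 18.3, 18.8], [64.0, 64.1, 68.2, 72.1, 72.2]]
top
racktop 140 [[-21.0, -20.7, 0.2, 20.0, 20.7], [120.4, 120.9, 145.9, 174.6, 174.8]]
fence 85 [[-34.4, -34.1, -5.9, 33.0, 33.9], [174.6, 175.3, 182.2, 521.0, 521.8]]
```

Request:
servo_tool --deltas '[{"grip":0.3,"linear":[0,0,0],"roll":1},{"grip":0.3,"linear":[0,0,0],"roll":2},{"grip":0.3,"linear":[0,0,0],"roll":3},{"grip":0.3,"linear":[0,0,0],"roll":4},{"grip":0.3,"linear":[0,0,0],"roll":5}]'

```text
time: 16.57
tcp_pos: [0.514, 0.0682, 0.1088]
tcp_rot: [0.35, 0.614, -0.349, 0.615]
ft_force: [2.4, -1.9, 5.0]
gripper_width: 0.0414
```

```bash
python3 fl.py a3
```

```text
t 16.57 p [514.   68.2 108.8] toolx [ 2.4e-03 -5.0e-04 -1.0e+00] jawyaw -59.28 j6 59.6 f [ 2.45 -1.94  4.95] tau [-0.395 -0.452  0.317] w 41.4
lin [ 0.3 -0.6 -0.8]
roll -49.978502947804515  alt 130.02149705219549
wrist
racktop 6226 [[-20.5, -19.4, 2.1, 20.7, 20.9], [72.0, 72.4, 106.0, 160.8, 164.1]]
shoe 1131 [[-18.6, -18.0, 0.5, 18.1, 18.7], [64.0, 64.1, 68.1, 72.1, 72.3]]
top
racktop 147 [[-20.8, -20.5, -0.2, 20.2, 21.0], [118.7, 121.0, 146.0, 174.4, 175.0]]
fence 80 [[-34.7, -34.4, -8.2, 32.7, 33.3], [174.5, 175.2, 182.2, 518.1, 522.1]]
```

Request:
servo_tool --deltas '[{"grip":0.3,"linear":[0,0,0],"roll":1},{"grip":0.3,"linear":[0,0,0],"roll":2},{"grip":0.3,"linear":[0,0,0],"roll":3},{"grip":0.3,"linear":[0,0,0],"roll":4},{"grip":0.3,"linear":[0,0,0],"roll":5}]'

```text
time: 17.08
tcp_pos: [0.514, 0.0682, 0.1088]
tcp_rot: [0.376, 0.598, -0.376, 0.6]
ft_force: [3.4, -3.2, 3.6]
gripper_width: 0.0411
```

```bash
python3 fl.py a4
```

```text
t 17.08 p [514.   68.2 108.8] toolx [ 2.5e-03 -6.0e-04 -1.0e+00] jawyaw -64.27 j6 64.6 f [ 3.45 -3.21  3.59] tau [-0.526 -0.476  0.393] w 41.1
lin [ 0.3 -0.7 -0.8]
roll -54.970513272753095  alt 125.0294867272469
wrist
racktop 5876 [[-20.4, -19.3, 5.0, 20.7, 20.9], [72.0, 72.2, 105.8, 162.7, 166.9]]
shoe 1131 [[-18.6, -17.9, 0.7, 18.3, 18.8], [63.9, 64.0, 68.2, 72.1, 72.3]]
fence 59 [[22.6, 22.7, 22.9, 23.8, 24.3], [165.3, 165.5, 171.8, 177.1, 177.5]]
top
racktop 145 [[-20.9, -20.6, -0.3, 20.0, 20.6], [118.8, 120.7, 148.3, 174.2, 174.9]]
fence 82 [[-34.7, -33.4, -5.2, 32.4, 33.0], [174.8, 175.3, 181.6, 519.7, 521.0]]
```

View pics/a4wrist.png

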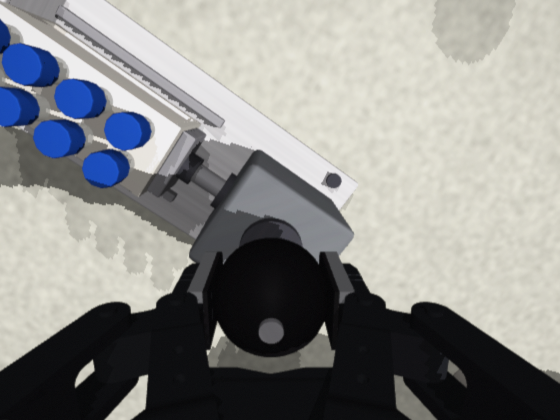

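The shoe now sits flat on the rack at (180,160) and has stopped advancing, while torque has risen to 0.39. Touch came at about 43–44° of turn, so the target is about 63.5°.

Request:
servo_tool --deltas '[{"grip":0.3,"linear":[0,0,0],"roll":1},{"grip":0.3,"linear":[0,0,0],"roll":2},{"grip":0.3,"linear":[0,0,0],"roll":3},{"grip":0.3,"linear":[0,0,0],"roll":4},{"grip":0.3,"linear":[0,0,0],"roll":5}]'

```text
time: 17.6
tcp_pos: [0.514, 0.0681, 0.1088]
tcp_rot: [0.402, 0.581, -0.402, 0.583]
ft_force: [3.7, -2.4, 6.3]
gripper_width: 0.0409
```

```bash
python3 fl.py
```

```text
t 17.6 p [514.   68.1 108.8] toolx [ 2.5e-03 -7.0e-04 -1.0e+00] jawyaw -69.27 j6 69.6 f [ 3.67 -2.43  6.29] tau [-0.557 -0.514  0.413] w 40.9
lin [ 0.3 -0.8 -0.8]
roll -59.96677096367392  alt 120.03322903632608
```

Request:
servo_tool --deltas '[{"grip":0.3,"linear":[0,0,0],"roll":0.7},{"grip":0.3,"linear":[0,0,0],"roll":1.4},{"grip":0.3,"linear":[0,0,0],"roll":2.1},{"grip":0.3,"linear":[0,0,0],"roll":2.8},{"grip":0.3,"linear":[0,0,0],"roll":3.5}]'

```text
time: 18.02
tcp_pos: [0.514, 0.0681, 0.1088]
tcp_rot: [0.42, 0.568, -0.419, 0.57]
ft_force: [2.8, -2.6, 4.5]
gripper_width: 0.0414
```

```bash
python3 fl.py a5; python3 fl.py; cat > k.py <<'E'
E
python3 - <<'E'
import cv2
for n in('w8','w10','w12','a4wrist','a5wrist'): pass
E
```

```text
t 18.02 p [514.   68.1 108.8] toolx [ 2.5e-03 -7.0e-04 -1.0e+00] jawyaw -72.74 j6 73.1 f [ 2.76 -2.65  4.49] tau [-0.554 -0.523  0.511] w 41.4
lin [ 0.3 -0.8 -0.8]
roll -63.44462513852608  alt 116.55537486147392
wrist
racktop 5043 [[-20.5, -19.4, 6.1, 20.7, 20.9], [71.9, 72.1, 103.4, 153.9, 156.0]]
shoe 1127 [[-18.5, -17.9, 0.8, 18.2, 18.7], [63.9, 64.0, 68.1, 72.2, 72.3]]
top
racktop 147 [[-20.9, -20.5, -0.1, 20.2, 20.6], [119.0, 120.9, 147.6, 174.4, 174.7]]
fence 89 [[-34.8, -34.3, -5.4, 32.6, 33.0], [174.9, 175.9, 183.1, 521.0, 523.6]]
t 18.12 p [514.   68.1 108.8] toolx [ 2.5e-03 -6.0e-04 -1.0e+00] jawyaw -72.76 j6 73.1 f [ 3.07 -3.23  5.13] tau [-0.582 -0.585  0.217] w 41.0
lin [ 0.3 -0.8 -0.7]
roll -63.45599999294086  alt 116.54400000705914
```

View pics/a5wrist.png

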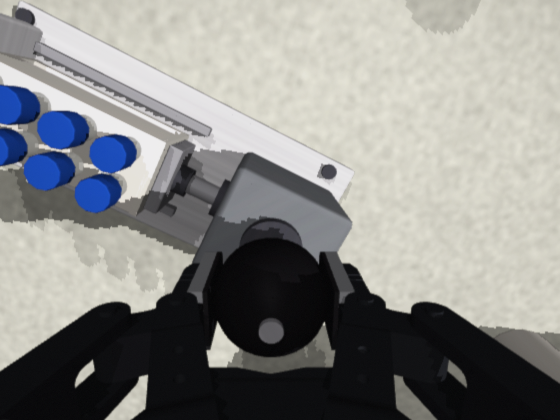

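Torque rose along the predicted slope: 0.39, 0.41, 0.51 against a baseline of 0.32, which puts the pressure at about 14 N. I'll let go and lift clear.

Request:
servo_tool --deltas '[{"grip":0.6,"linear":[0,0,0],"roll":0},{"grip":0.7,"linear":[0,0,0],"roll":0},{"grip":0.85,"linear":[0,0,0],"roll":0},{"grip":0.85,"linear":[0,0,0],"roll":0},{"grip":0.85,"linear":[0,0,0],"roll":0}]'

```text
time: 18.53
tcp_pos: [0.5128, 0.0685, 0.1082]
tcp_rot: [0.419, 0.569, -0.42, 0.569]
ft_force: [0.6, -0.5, 0.2]
gripper_width: 0.0727
```

Request:
servo_tool --deltas '[{"grip":0.85,"linear":[-15,0,0],"roll":0},{"grip":0.85,"linear":[-40,0,0],"roll":0},{"grip":0.85,"linear":[-70,0,0],"roll":0},{"grip":0.85,"linear":[-100,0,0],"roll":0},{"grip":0.85,"linear":[-120,0,0],"roll":0}]'

```text
time: 18.95
tcp_pos: [0.5132, 0.0685, 0.2308]
tcp_rot: [0.42, 0.569, -0.419, 0.57]
ft_force: [-0.2, -0.5, 0.6]
gripper_width: 0.0726
```

Request:
servo_tool --deltas '[{"grip":0.85,"linear":[-20,0,0],"roll":0},{"grip":0.85,"linear":[-20,0,0],"roll":0},{"grip":0.85,"linear":[-20,0,0],"roll":0},{"grip":0.85,"linear":[-20,0,0],"roll":0},{"grip":0.85,"linear":[-20,0,0],"roll":0}]'

```text
time: 19.37
tcp_pos: [0.5126, 0.0684, 0.2472]
tcp_rot: [0.419, 0.57, -0.42, 0.569]
ft_force: [-0.0, -0.2, 0.1]
gripper_width: 0.0725
```

```bash
python3 fl.py b1; python3 - <<'E'
from h import *
im,d,K,V=snap('scene','sb')
cv2.imwrite('pics/zb.png',cv2.resize(im[130:290,190:390][:,:,::-1],None,fx=3.7,fy=3.7,interpolation=cv2.INTER_CUBIC))
E
```

```text
t 19.37 p [512.6  68.4 247.2] toolx [-1.8e-03 -1.0e-04 -1.0e+00] jawyaw -72.78 j6 73.1 f [-0.03 -0.23  0.07] tau [0.004 0.012 0.009] w 72.5
lin [138.7   0.7   0. ]
roll -63.48461301040112  alt 116.51538698959888
wrist
racktop 2425 [[-20.5, -19.7, 0.6, 20.7, 20.9], [72.0, 72.5, 111.3, 173.3, 175.2]]
shoe 384 [[-18.3, -17.8, 0.5, 18.3, 18.9], [64.0, 64.0, 68.1, 72.1, 72.1]]
fence 689 [[-34.6, -34.1, 6.6, 34.1, 34.8], [168.9, 175.5, 183.2, 187.3, 187.6]]
top
racktop 76 [[-20.8, -20.7, -1.4, 19.5, 19.6], [147.4, 147.7, 155.7, 174.8, 175.0]]
fence 80 [[-34.4, -33.3, -8.4, 33.3, 33.9], [174.5, 174.6, 181.7, 520.2, 523.4]]
```

View pics/b1wrist.png

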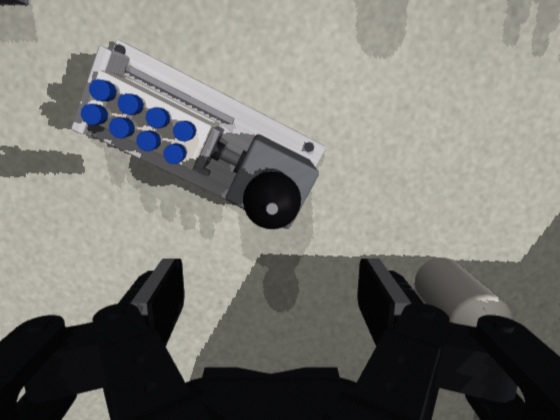

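View pics/zb.png

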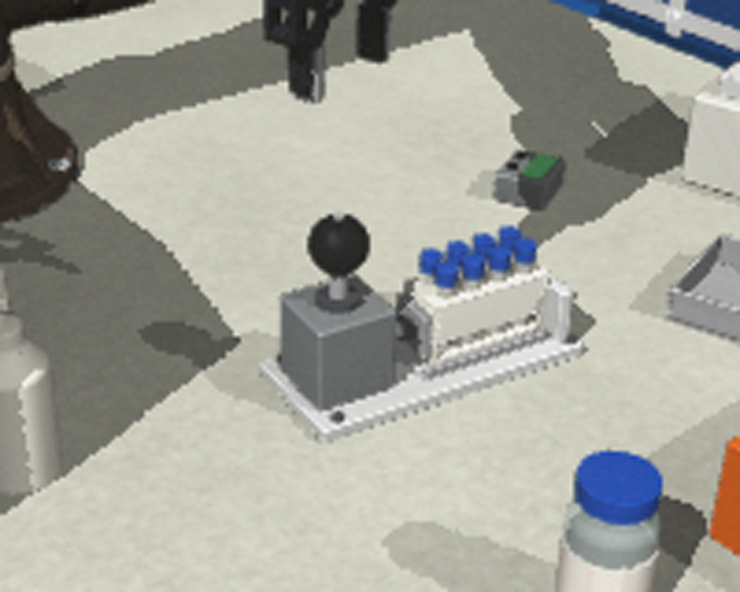

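The rack sits flush against the fence with the shoe on its back end, and the gripper is clear of everything. Handing in.

```bash
python3 -c "
from bench import r
print(r.finish_job())"
```

```text
the job is handed in; nothing more can be done
None
```

The rack is in the cradle against the end fence, the shoe is pressing it with an estimated 14 N, and the job is handed in at about 19.5 s.

- **Rack:** I lifted it by its long sides and set it between the lips with about 3 mm to spare at the fence. I then let go before touching the knob.
- **Knob:** I gripped it level with its centre at 75 N and turned it 63.4° (1.11 rad) clockwise, then released it and lifted clear.
- **Last checks:** The shoe stopped advancing at about 43° of turn, with its face 104 mm short of the fence face, which is the rack's length. From there the torque rose from about 0.32 to between 0.41 and 0.51 N m. The rack and shoe had not moved after release, the gripper touched nothing, and I saw no bystander moved.
- **What is less certain:** Single torque readings scatter by about 0.04 N m, or 4 N. The 14 N figure comes mostly from the angle turned past first touch, and the torque trend agrees with it; I did not re-grip the knob to check. The fingers closed to 41 mm on the 44 mm ball, but I saw no sign of slipping.

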